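# Lock off the sample-gas valve with the red padlock

### The job

Lock off the sample-gas valve: first fold the bracket's hinged strap fully down onto the fixed lug, then pick up the open red padlock that lies on its back, stand it upright on open bench away from the bracket and let go of it. Then take it again by the bow, slide it upright between the bracket's guard cheeks, on the base plate, with its raised shackle's free end over the eyes of lug and strap, and only there press the shackle straight down through both eyes until the hidden pawl clicks and keeps it down. Leave the padlock standing locked there, and leave everything else on the bench where it is.

Things in the scene. Friction and masses are not known exactly. Their poses are not given: they have to be found in the camera images.
- shackle (a joint): How far the red padlock's shackle is pressed in, m: 0 raised (open), about 0.026 locked, 0.028 stop. A spring (2.4 N raised, 4.5 N pressed) pushes it back up. From 0.010 on the pawl resists too (up to about 12 N in all); near 0.026 the pawl snaps in and holds it at about 0.026 for good when let go
- strap (a joint): Angle of the hinged strap, rad: 0 = lying level on the lug (closed), grows as it is lifted; it starts 0.5 to 0.9 up and its stiff hinge keeps it where it is left (about 2 to 3 N pushes it down)
- padlock_mid (a point): Centre of the red padlock's body, a box 50 (x) x 50 (y) x 28 mm (z), 0.25 to 0.4 kg. Own axes: x from body to shackle (up when it stands), y from the fixed (heel) leg to the free (toe) leg, z out of its front face (up as it lies on its back at the start). The shackle, a U of 9 mm round steel bar in the mid plane, reaches 93 mm along x from here when raised, 67 mm when locked
- bow (a point): Top outer middle of the red padlock's shackle; moves with it; axes as padlock_mid. The legs are 32 mm apart (at y = -16 and +16 mm), the U 41 mm wide over all; the bow is straight for 10 mm, then bends to the legs, which are straight from 19 mm below this point
- toe (a point): Tip of the shackle's free leg, 9 mm diameter; axes as padlock_mid. Raised, it stands 23 mm above the body's top face, so that lug and strap fit between; locked, it is 3 mm inside the body
- eye (a point): Top centre of the lug's eye: 18 mm square hole in a level 3 mm plate, 28 mm square, on the left cheek of the yellow bracket. Axes: x from the open front (robot side) to the hinge at the back, y left, z up. 71 mm above the bench, 59 above the base plate, 16 left of the bracket's middle plane. The closed strap lies 1 mm over the lug (its top 4 mm above this point), its equal eye right above
- bracket_base (a point): Middle of the lock place on the base plate's top, midway between the guard cheeks, beside the eye; axes as eye. Plate 12 mm thick, 120 wide, from 75 mm in front to 110 behind this point. Cheeks 62 mm apart inside, 5 thick, 105 above the bench, 22 mm to front and back. Pipe (190 long) and valve 52 mm behind, 68 above the bench; hinge posts 90 behind, 78 high
- strap_mid (a point): Top middle of the aluminium strap, 28 mm wide and 3 mm thick, 45 mm from its hinge; the strap reaches 101 mm from the hinge
- strap_hinge (a point): Hinge axis of the strap, 87 mm behind the eye and 73.5 mm above the bench; axes turn with the strap (x away from the eye, along the strap)
- blue_padlock: Bystander: blue padlock, locked, lying on its back; body 50 x 50 x 28 mm, shackle 42 mm out along its x; origin under the middle of its body
- bottle: Bystander: white closed bottle, 52 mm diameter, 130 mm high; origin under its middle
- tin: Bystander: green and grey tin, 54 mm diameter, 75 mm high; origin under its middle
- fitting: Bystander: brass pipe fitting, 40 mm diameter, 50 mm high, standing; origin under its middle
- screwdriver: Bystander: yellow screwdriver lying along its x axis, 170 mm long, about 30 mm thick; origin under its middle
- wrench: Bystander: steel wrench lying along its x axis, 160 mm long, about 36 mm wide; origin under its middle
- mouse: Bystander: white computer mouse 100 x 60 x 22 mm; origin under its middle
Mind the look-alikes: they are no part of the job. What is shaped like the part that bears strap but blue is not meant.

How it is judged:
By the outcome, as a careful person would: the job done as asked, in the order asked, and still so for the second after the job is handed in, with the robot touching nothing.
It also fails if it takes over 72 s, if anything falls off the work surface, if the arm or the gripper's body presses on something with over 40 N, if the wrist force passes 120 N, or if a joint passes its speed limit or range.

### The arm

A 7-joint arm with a two-finger parallel gripper is mounted at the origin on the work surface. World frame = base frame: x ahead of the robot, y to its left, z up, the work surface at z = 0. Lengths are in m, angles in rad, forces in N, time in s.
With the tool pointing down it reaches from about 0.425 to 0.875 m from the base axis. Payload 4.7 kg.
Tool frame: the origin (TCP) lies on the front face of the gripper's body, between the roots of the fingers; the fingertips stand 70 mm ahead of it and the grasp point (between the pads) lies 51 mm ahead of it (arm.tips_ahead is the distance from the TCP to the fingertips, in m); z points along the fingers, y is the direction in which the jaws open and shut (so a half turn about z gives the same grasp; the last joint's range is limited). The gripper opens to 87 mm and grips with 3 to 60 N. Pads are 19 mm wide; open, the fingers measure 117 mm over their backs; the gripper's body (75 mm by 190 mm) begins 51 mm behind the grasp point.
Start: joints at [-1.305, 0.321, -0.07, 1.45, 0.023, 1.371, -0.057], TCP at [0.162, 0.63, 0.292] pointing down, gripper open.
Joint ranges: [-2.86, 2.86], [-0.3, 2.09], [-1.38, 1.24], [0.06, 2.45], [-1.56, 4.7], [0.09, 2.05], [-2.69, 2.69]. Speed limits (rad/s): [2.57, 2.57, 3.14, 3.14, 3.14, 3.14, 3.14].

### API

Orientations are given as a rotation vector (axis times angle).
In Python, from station import arm gives the robot as it stands. The module is installed in compiled form; this text tells all that it offers.
- The arm moves only by the tool apply_moves, never from a script. Its argument "moves" is a list of rows, each a list of 7 numbers: the turn, a rotation vector about the world's x, y, z each as a share of 180 degrees, from -1 to 1, then the shift along the world's x, y, z each as a share of 0.1 m, from -1 to 1, then the closure, from 0 (fully open) to 1 (shut). In form: [[wx, wy, wz, tx, ty, tz, jaw], ...]. A call has 1 to 12 rows; each row is the pose to reach, as a shift and turn from the pose commanded when the call began, turning the shorter way round; what a row does not reach only later rows make up. A row lasts 1/12 s, in which the tool goes at most 41.7 mm and 7.16 degrees, less where a joint would pass 70% of its speed; a pose out of reach is approached as far as the arm can. A call with a number of a shift or a turn outside -1 to 1 is refused whole. A call with a gripper value outside its range is refused whole. The fingers move at their own pace and stop on an object; the grip force is fixed at half the most. Time passes only in rows, so rows that repeat a pose let the fingers close. It gives the time, the measured TCP pose, the force and the opening at its end, in the units of the state.
- arm.state(): the state, without advancing time (a new reading comes with each control period).
- arm.get_image(name): name is "scene" or "top"; returns the picture (420x560x3 uint8, red, green, blue); there is no depth.
- arm.camera_model(name): a dict with "fx", "fy", "cx", "cy" (pixels), "R" (3x3) and "t" (3): a world point X has camera coordinates R X + t. Camera axes: x right, y down, z forward; pixel columns grow to the right and rows downward; lengths in m; the calibration is good to about 2 mm. A picture is of the moment at which its call begins. camera_model takes no time and is no camera call.
- arm.hand_in(): hands the job in, once; it reports no verdict.
Trained networks look in the newest picture that a camera, given by its name, has taken for a name from the list of things; names that differ only in an ending like _2 or _b are one class to them, and where a whole thing is asked for, a point or a joint stands for the part that bears it (a point fixed in the world has none). Each returns a list of dicts, best first, with "conf" (0 to 1); they miss things now and then, are a little off and sometimes report something else, mostly with a low value. They report only what shows in the picture. A call takes as long as a camera call. They do not tell look-alikes from the thing itself.
- arm.find_in(camera, thing): "point" ([column, row] in pixels, amid what is visible of it).
- arm.landmark_of(camera, thing): "point" ([column, row] in pixels: a listed point, or the origin of a listed thing).
The state is a dict: "time": time; "qpos": joint angles; "joint_vel": joint speeds; "joint_torque": joint torques, N m; "ee_pos": TCP position; "tool_rot": TCP orientation; "ft_force": force on the tool from outside, world axes, zero at the start; "moment": the same for the moment, N m; "opening": finger opening in m.
Only numpy, scipy, OpenCV 4.12 (cv2) and the standard library are available. Lean on these libraries where they do the work, as an engineer would, in place of code of your own. Each camera call takes 0.05 s, during which the arm holds its last target. There are 200 camera calls.

## Working session

There is one attempt and no reset: what is moved stays moved. The work goes in short steps, Python scripts to look and compute and a tool call to move; the robot and the scene stay as the last step left them, time stands still between calls to the robot, and variables do not carry over. Pictures are saved under pics/ and viewed, about 8 in all and at most 12, crops included, and the job is handed in when it is done.

Besides the shell and the picture viewer there is one more tool, called after "Request:" as name([rows], argument=value, ...), one row to a line, values as JSON. apply_moves: Moves the arm, as the interface text tells. Its arguments: {"type":"object","properties":{"moves":{"type":"array"}},"required":["moves"]}

```bash
mkdir -p pics
cat > h.py <<'E'
import numpy as np, cv2
from station import arm
def save(n,f):
    im=arm.get_image(n); cv2.imwrite('pics/'+f,im[:,:,::-1]); return im
def P(n):
    m=arm.camera_model(n); K=np.array([[m['fx'],0,m['cx']],[0,m['fy'],m['cy']],[0,0,1]])
    return K@np.c_[np.array(m['R']),np.array(m['t'])]
def tri(a,b):
    X=cv2.triangulatePoints(P('scene'),P('top'),np.array(a,float).reshape(2,1),np.array(b,float).reshape(2,1))[:,0]
    return X[:3]/X[3]
def proj(n,X):
    p=P(n)@np.r_[X,1]; return p[:2]/p[2]
def atz(n,p,z):
    M=P(n); A=np.c_[M[:,0],M[:,1],M[:,2]*z+M[:,3]]
    h=np.linalg.solve(A,np.r_[p,1]); return np.r_[h[:2]/h[2],z]
E
python3 - <<'E'
from h import *
np.set_printoptions(precision=4,suppress=True)
a=save('scene','s1.png');b=save('top','t1.png')
cv2.imwrite('pics/st1.png',cv2.resize(np.hstack([a,b])[:,:,::-1],None,fx=.714,fy=.714))
print(arm.state()); 
for n in('scene','top'):
    m=arm.camera_model(n); print(n,m['fx'],-np.array(m['R']).T@np.array(m['t']))
for t in ['padlock_mid','bow','toe','eye','bracket_base','strap_mid','strap_hinge']:
    r={n:arm.landmark_of(n,t)[:3] for n in('scene','top')}
    for n in r: print(t,n,[(np.round(d['point'],1).tolist(),round(d['conf'],2)) for d in r[n]])
    for x in r['scene'][:2]:
        for y in r['top'][:2]:
            X=tri(x['point'],y['point']); print('   ',X,np.linalg.norm(proj('scene',X)-x['point']).round(1))
E
```

```text
{'time': 0.1, 'qpos': array([-1.3049,  0.3218, -0.0701,  1.4515,  0.0226,  1.3708, -0.0569]), 'joint_vel': array([ 0.0004, -0.0022,  0.0005, -0.0032, -0.0004, -0.0008,  0.0003]), 'joint_torque': array([  0.0001, -49.2567,  -0.4055, -31.34  ,  -0.064 ,   0.0395,
         0.0001]), 'ee_pos': array([0.1619, 0.6291, 0.2913]), 'tool_rot': array([-0.3943, -3.1166,  0.0028]), 'ft_force': array([ 0.2425, -0.1237,  0.5672]), 'moment': array([0.0316, 0.0087, 0.0024]), 'opening': 0.08716923402902171}
scene 449.8518655874441 [ 0.916  -0.3915  0.9521]
top 477.3002947701949 [0.222  0.0123 1.4517]
padlock_mid scene [([179.0, 299.6], 0.72), ([253.1, 359.8], 0.69), ([187.8, 335.7], 0.26)]
padlock_mid top [([366.9, 211.1], 0.77)]
    [ 0.4937 -0.2887  0.0145] 1.6
    [ 0.592  -0.2806 -0.2257] 36.2
bow scene [([190.0, 335.0], 0.49), ([351.0, 217.6], 0.3)]
bow top []
toe scene [([186.6, 337.4], 0.62), ([188.3, 318.8], 0.5)]
toe top [([364.1, 192.9], 0.53)]
    [ 0.5599 -0.3094 -0.0439] 4.2
    [ 0.5481 -0.2923  0.0167] 1.8
eye scene [([337.6, 209.1], 0.92), ([296.5, 121.9], 0.63)]
eye top [([231.2, 195.
[... 268 characters left out ...]
.86), ([200.4, 285.6], 0.64), ([292.3, 165.8], 0.59)]
    [0.568  0.1107 0.0022] 0.9
    [ 0.3598  0.3368 -0.5001] 11.1
    [0.4857 0.0693 0.2874] 15.6
    [0.3003 0.2207 0.0218] 3.4
strap_mid scene [([353.2, 214.0], 0.79), ([305.6, 134.6], 0.53)]
strap_mid top [([199.2, 267.9], 0.69), ([227.9, 175.4], 0.48)]
    [ 0.4323  0.327  -0.329 ] 18.9
    [0.6163 0.1225 0.0967] 0.9
    [0.3538 0.2223 0.0752] 0.8
    [0.5308 0.078  0.3289] 17.7
strap_hinge scene [([361.7, 230.2], 0.82), ([312.8, 141.2], 0.74)]
strap_hinge top [([203.4, 257.0], 0.85), ([226.4, 162.7], 0.64)]
    [ 0.4808  0.3186 -0.3667] 20.4
    [0.6568 0.1214 0.0797] 2.1
    [0.3857 0.2109 0.0836] 2.6
    [0.5583 0.0758 0.3372] 20.7
```

View pics/s1.png

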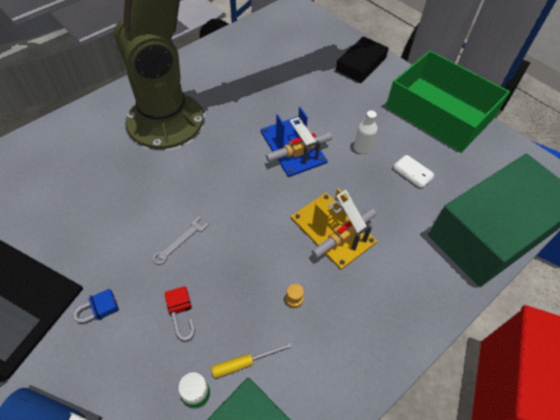

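View pics/t1.png

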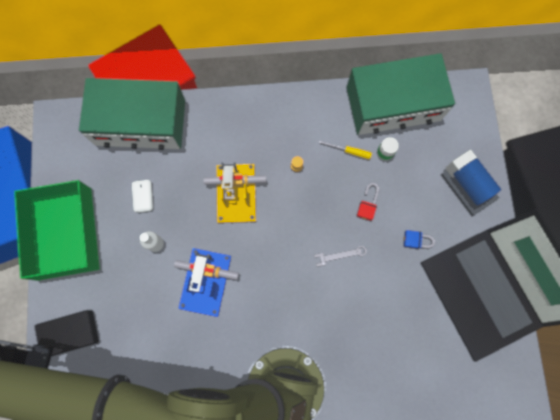

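The yellow bracket is at scene (337,230) / top (236,192). The open red padlock is at scene (179,300) / top (367,211), with its shackle pointing away from the robot. The blue bracket and blue padlock are decoys. I'll refine both poses from enlarged crops.

```bash
python3 - <<'E'
from h import *
np.set_printoptions(precision=4,suppress=True)
a=cv2.imread('pics/s1.png');b=cv2.imread('pics/t1.png')
def crop(im,x,y,w,h,f): return cv2.resize(im[y:y+h,x:x+w],None,fx=f,fy=f,interpolation=cv2.INTER_CUBIC)
c=np.vstack([np.hstack([crop(a,285,180,100,90,4),crop(b,190,150,100,90,4)]),np.hstack([crop(a,150,280,66,65,6)[:,:396],np.zeros((390,4,3),np.uint8),crop(b,335,170,66,65,6)])[:240+0 or 390]])
c=c[:, :796] if c.shape[1]==796 else c
E
python3 - <<'E'
from h import *
np.set_printoptions(precision=4,suppress=True)
a=cv2.imread('pics/s1.png');b=cv2.imread('pics/t1.png')
def crop(im,x,y,w,h,f): return cv2.resize(im[y:y+h,x:x+w],(int(w*f),int(h*f)),interpolation=cv2.INTER_CUBIC)
top=np.hstack([crop(a,287,180,100,90,4),crop(b,192,150,100,90,4)])
bot=np.hstack([crop(a,150,283,80,48+12,5)[:240],crop(b,330,178,80,48,5)])
bot=np.hstack([crop(a,142,284,100,60,4),crop(b,317,172,100,60,4)])
cv2.imwrite('pics/c1.png',np.vstack([top,bot]))
def fit(n,im):
    h=cv2.cvtColor(im,cv2.COLOR_BGR2HSV)
    m=cv2.inRange(h,(18,150,100),(32,255,255))
    if n=='scene': m[:, :285]=0;m[:180]=0;m[275:]=0;m[:,385:]=0
    else: m[:,:205]=0;m[:,285:]=0;m[:155]=0;m[230:]=0
    p=np.argwhere(m)[:,::-1].astype(float)
    X=np.array([atz(n,q,.012)[:2] for q in p])
    # robust rect extents
    r=cv2.minAreaRect((X*1000).astype(np.float32)); print(n,len(p),r,cv2.boxPoints(r).tolist())
fit('scene',a);fit('top',b)
# red padlock
for n,im in(('scene',a),('top',b)):
    h=cv2.cvtColor(im,cv2.COLOR_BGR2HSV)
    m=cv2.inRange(h,(0,150,80),(8,255,255))|cv2.inRange(h,(172,150,80),(180,255,255))
    x,y=(150,280) if n=='scene' else (340,185)
    k=np.zeros_like(m);k[y:y+50,x:x+60]=m[y:y+50,x:x+60]
    p=np.argwhere(k)[:,::-1].astype(float)
    X=np.array([atz(n,q,.028)[:2] for q in p]); r=cv2.minAreaRect((X*1000).astype(np.float32)); print(n,len(p),r)
for t in ['bow','toe','padlock_mid','eye','strap_mid','strap_hinge','bracket_base']:
    for n in('scene','top'): print(t,n,[(np.round(d['point'],1).tolist(),round(d['conf'],2)) for d in arm.landmark_of(n,t)])
E
```

```text
scene 2126 ((585.7335205078125, 122.50045013427734), (153.99488830566406, 183.833984375), 87.43579864501953) [[490.46380615234375, 49.692359924316406], [674.1137084960938, 41.46784210205078], [681.0032348632812, 195.30853271484375], [497.35333251953125, 203.53305053710938]]Traceback (most recent call last):
  File "<stdin>", line 5, in <module>
    return _nx.concatenate(arrs, 0, dtype=dtype, casting=casting)
           ~~~~~~~~~~~~~~~^^^^^^^^^^^^^^^^^^^^^^^^^^^^^^^^^^^^^^^
ValueError: all the input array dimensions except for the concatenation axis must match exactly, but along dimension 1, the array at index 0 has size 800 and the array at index 1 has size 796
Traceback (most recent call last):
  File "h.py", line 14, in atz
    M=P(n); A=np.c_[M[:,0],M[:,1],M[:,2]*z+M[:,3]]
  File "h.py", line 6, in P
    m=arm.camera_model(n); K=np.array([[m['fx'],0,m['cx']],[0,m['fy'],m['cy']],[0,0,1]])
ValueError: time passes only in moves, steps and waits
```

View pics/c1.png

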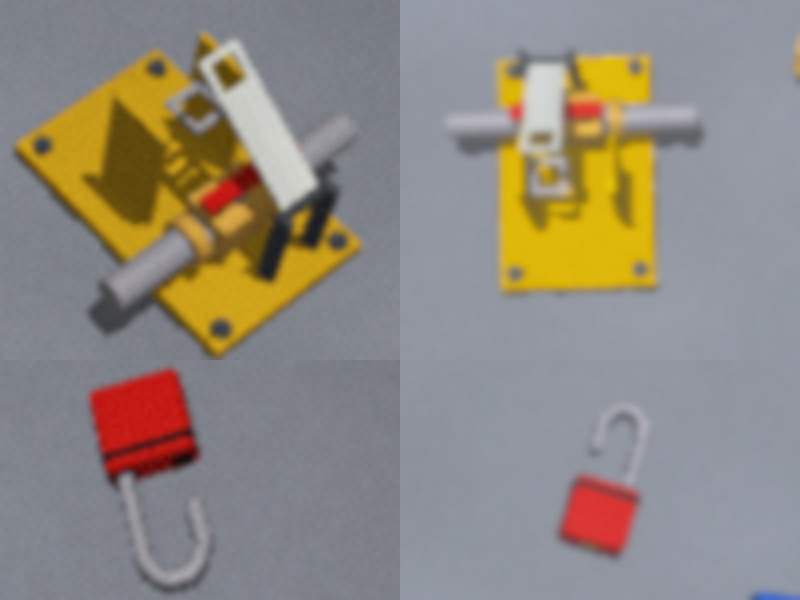

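The crops show the strap raised with its eye beyond the lug. Both brackets point the same way, so the eye is left of the middle plane. The padlock's toe leg is on the left (+y) and its bow points +x. Next I fit the poses from the corners.

```bash
sed -i 's/^def P(n)/import functools\n@functools.cache\ndef P(n)/' h.py
python3 - <<'E'
from h import *
np.set_printoptions(precision=4,suppress=True)
from scipy.optimize import least_squares
S=lambda u,v,o:np.array([o[0]+(u-1.5)/4,o[1]+(v-1.5)/4])
so,to=(287,180),(192,150)
L=lambda x,y,z:np.array([x,y,z])
# bracket local (origin bracket_base xy, z from bench)
obs=[('scene',S(160,50,so),L(-.075,.06,.012)),('scene',S(15,145,so),L(-.075,-.06,.012)),('scene',S(360,242,so),L(.11,.06,.012)),
('top',S(102,290,to),L(-.075,.06,.012)),('top',S(257,288,to),L(-.075,-.06,.012)),('top',S(98,57,to),L(.11,.06,.012)),('top',S(250,55,to),L(.11,-.06,.012)),
('scene',S(196,108,so),L(0,.016,.071)),('top',S(150,177,to),L(0,.016,.071))]
def W(p,l): c,s=np.cos(p[2]),np.sin(p[2]); return np.array([p[0]+c*l[0]-s*l[1],p[1]+s*l[0]+c*l[1],l[2]])
f=lambda p:np.concatenate([proj(n,W(p,l))-o for n,o,l in obs])
r=least_squares(f,[.57,.11,0],loss='soft_l1');print('bracket',r.x);print(f(r.x).reshape(-1,2))
for n in('scene','top'):
    q=[(o,l) for m,o,l in obs if m==n]; g=lambda p:np.concatenate([proj(n,W(p,l))-o for o,l in q])
    print(n,least_squares(g,[.57,.11,0],loss='soft_l1').x)
print('eye tri',tri(obs[7][1],obs[8][1]),'W',W(r.x,L(0,.016,.071)),'hinge',W(r.x,L(.087,.016,.0735)))
# strap eye & end
e=tri(S(228,68,so),S(140,137,to));print('strap eye',e, 'angle',np.arctan2(e[2]-.0735,.6568-e[0]))
# padlock: local x,y,z from padlock_mid, lying
so,to=(142,284-90),(317,172-90)
pl=[('scene',S(92,393,so),L(-.025,-.025,.028)),('scene',S(175,370,so),L(-.025,.025,.028)),
('top',S(562,535,(217,82)),L(-.025,.025,.028)),('top',S(620,554,(217,82)),L(-.025,-.025,.028)),('top',S(637,490,(217,82)),L(.025,-.025,.028)),('top',S(580,476,(217,82)),L(.025,.025,.028)),
('scene',S(168,583,so),L(.0885,0,.014)),('top',S(628,408,(217,82)),L(.0885,0,.014)),('scene',S(195,503,so),L(.048,.016,.014)),('top',S(597,448,(217,82)),L(.048,.016,.014))]
f=lambda p:np.concatenate([proj(n,W(p,l))-o for n,o,l in pl])
r=least_squares(f,[.4937,-.2887,0],loss='soft_l1');print('padlock',r.x);print(f(r.x).reshape(-1,2))
print('toe tri',tri(pl[8][1],pl[9][1]),'bow',tri(pl[6][1],pl[7][1]))
for t in ['padlock_mid','toe','bow','blue_padlock','bottle','fitting','screwdriver','wrench','tin','mouse']:
    for n in('scene','top'):
        d=arm.landmark_of(n,t)[:2]; print(t,n,[(atz(n,q['point'],.014 if t in('padlock_mid','toe','bow') else 0)[:2].round(3),round(q['conf'],2)) for q in d])
from scipy.spatial.transform import Rotation as R
print(R.from_rotvec(arm.state()['tool_rot']).as_matrix())
E
```

```text
bracket [ 0.566   0.1077 -0.0457]
[[-1.0696 -0.3723]
 [-0.6635 -0.3079]
 [ 0.3814  0.751 ]
 [-0.5667  0.0797]
 [-0.1712 -0.6386]
 [ 0.0465  0.4176]
 [ 0.2034 -0.2528]
 [ 0.0595 -0.1397]
 [-0.3262 -0.4406]]
scene [ 0.5665  0.1082 -0.0453]
top [ 0.5654  0.1072 -0.0444]
eye tri [0.566  0.1234 0.0697] W [0.5667 0.1236 0.071 ] hinge [0.6536 0.1197 0.0735]
strap eye [0.5814 0.1238 0.1268] angle 0.6159287908863714
padlock [ 0.4963 -0.2894 -0.4204]
[[-1.0635 -0.5995]
 [ 0.5787 -0.7371]
 [-0.5766 -1.5329]
 [ 0.6578 -0.8403]
 [ 1.2774 -0.0139]
 [-0.1153 -1.8836]
 [ 1.6918 -0.46  ]
 [ 0.9196  0.0222]
 [-1.2426 -0.2924]
 [-0.1512  0.268 ]]
toe tri [ 0.5481 -0.2939  0.0137] bow [ 0.5766 -0.3258  0.012 ]
padlock_mid scene [(array([ 0.495, -0.286]), 0.72), (array([ 0.703, -0.244]), 0.69)]
padlock_mid top [(array([ 0.492, -0.292]), 0.77)]
toe scene [(array([ 0.576, -0.322]), 0.62), (array([ 0.545, -0.295]), 0.5)]
toe top [(array([ 0.55, -0.29]), 0.53)]
bow scene [(array([ 0.577, -0.313]), 0.49), (array([0.592, 0.162]), 0.3)]
bow top []
blue_padlock scene [(array([ 0.386, -0.419]), 0.62)]
blue_padlock top [(array([ 0.396, -0.417]), 0.62), (array([0.646, 0.13 ]), 0.27)]
bottle scene [(array([0.436, 0.366]), 0.66)]
bottle top [(array([0.433, 0.355]), 0.73), (array([ 0.364, -0.202]), 0.55)]
fitting scene [(array([ 0.654, -0.084]), 0.82)]
fitting top [(array([ 0.662, -0.091]), 0.49)]
screwdriver scene [(array([ 0.698, -0.243]), 0.6), (array([0.443, 0.36 ]), 0.48)]
screwdriver top [(array([ 0.499, -0.293]), 0.6), (array([ 0.705, -0.244]), 0.5)]
wrench scene [(array([ 0.351, -0.194]), 0.89)]
wrench top [(array([ 0.364, -0.197]), 0.6)]
tin scene [(array([ 0.679, -0.373]), 0.84)]
tin top [(array([ 0.682, -0.373]), 0.65), (array([ 0.545, -0.292]), 0.43)]
mouse scene [(array([0.598, 0.399]), 0.66)]
mouse top [(array([0.591, 0.397]), 0.79)]
[[-0.9685  0.2492  0.0001]
 [ 0.2492  0.9685  0.0001]
 [-0.0001  0.0001 -1.    ]]
```

Request:
apply_moves([
  [0, 0, 0, 0.73, -0.85, 0, 1],
  [0, 0, 0, 0.73, -0.85, 0, 1],
  [0, 0, 0, 0.73, -0.85, 0, 1],
  [0, 0, 0, 0.73, -0.85, 0, 1],
])

```text
time: 2.13
ee_pos: [0.242, 0.5394, 0.2928]
tool_rot: [0.41, 3.11, -0.003]
ft_force: [0.9, 0.2, -0.3]
opening: 0.068
```

Request:
apply_moves([
  [0, 0, 0, 0.73, -0.85, 0, 1],
  [0, 0, 0, 0.73, -0.85, 0, 1],
  [0, 0, 0, 0.73, -0.85, 0, 1],
  [0, 0, 0, 0.73, -0.85, 0, 1],
])

```text
time: 2.47
ee_pos: [0.3141, 0.4539, 0.2928]
tool_rot: [0.411, 3.111, -0.003]
ft_force: [0.5, -0.1, -0.8]
opening: 0.0414
```

Request:
apply_moves([
  [0, 0, 0, 0.73, -0.85, 0, 1],
  [0, 0, 0, 0.73, -0.85, 0, 1],
  [0, 0, 0, 0.73, -0.85, 0, 1],
  [0, 0, 0, 0.73, -0.85, 0, 1],
])

```text
time: 2.8
ee_pos: [0.3863, 0.3687, 0.2928]
tool_rot: [0.41, 3.111, -0.003]
ft_force: [-0.1, -0.6, 0.5]
opening: 0.0149
```

Request:
apply_moves([
  [0, 0, 0, 0.73, -0.85, 0, 1],
  [0, 0, 0, 0.73, -0.85, 0, 1],
  [0, 0, 0, 0.73, -0.85, 0, 1],
  [0, 0, 0, 0.73, -0.85, 0, 1],
])

```text
time: 3.13
ee_pos: [0.4585, 0.2835, 0.2927]
tool_rot: [0.41, 3.111, -0.003]
ft_force: [0.3, -1.2, 0.2]
opening: 0.0009
```

Request:
apply_moves([
  [0, 0, 0.066, 0.73, -0.85, 0, 1],
  [0, 0, 0.066, 0.73, -0.85, 0, 1],
  [0, 0, 0.066, 0.73, -0.85, 0, 1],
  [0, 0, 0.066, 0.73, -0.85, 0, 1],
])

```text
time: 3.47
ee_pos: [0.5312, 0.1976, 0.2926]
tool_rot: [0.086, 3.137, -0.006]
ft_force: [0.4, -0.9, 0.9]
opening: 0.0004
```

Run:
```python
from h import *
np.set_printoptions(precision=4,suppress=True)
from scipy.optimize import minimize
a=cv2.imread('pics/s1.png');b=cv2.imread('pics/t1.png')
M={}
for n,im,(x,y) in(('scene',a,(150,280)),('top',b,(340,185))):
    h=cv2.cvtColor(im,cv2.COLOR_BGR2HSV)
    m=((h[:,:,1]>120)&((h[:,:,0]<14)|(h[:,:,0]>165))).astype(np.uint8)
    k=np.zeros_like(m);k[y:y+50,x:x+60]=m[y:y+50,x:x+60]
    k=cv2.morphologyEx(k,cv2.MORPH_CLOSE,np.ones((5,5),np.uint8))
    M[n]=cv2.resize(k*255,None,fx=8,fy=8,interpolation=cv2.INTER_LINEAR)>127
    print(n,k.sum())
def cost(p,ns=('scene','top')):
    s=0
    for n in ns:
        c,si=np.cos(p[2]),np.sin(p[2])
        q=[]
        for dx in(-.025,.025):
            for dy in(-.025,.025):
                for z in(0,.028): q.append(proj(n,[p[0]+c*dx-si*dy,p[1]+si*dx+c*dy,z]))
        hull=cv2.convexHull(((np.array(q)+.5)*8).astype(np.float32)).astype(np.int32)
        k=np.zeros(M[n].shape,np.uint8);cv2.fillConvexPoly(k,hull,1);k=k>0
        s+=1-(k&M[n]).sum()/(k|M[n]).sum()
    return s
for ns in(('scene','top'),('scene',),('top',)):
    best=min((minimize(cost,[.495,-.289,y0],args=(ns,),method='Nelder-Mead',options=dict(initial_simplex=np.array([[.495,-.289,y0],[.502,-.289,y0],[.495,-.282,y0],[.495,-.289,y0+.1]]))) for y0 in(-.25,-.4)),key=lambda r:r.fun)
    print(ns,best.x,best.fun)
```

```text
scene 538
top 251
('scene', 'top') [ 0.4937 -0.2885 -0.34  ] 0.35092612793174294
('scene',) [ 0.4937 -0.2882 -0.3513] 0.13594064386317906
('top',) [ 0.4943 -0.289  -0.5419] 0.20196577358678836
```

Request:
apply_moves([
  [0, 0, 0, 0.69, -0.76, 0, 1],
  [0, 0, 0, 0.69, -0.76, 0, 1],
  [0, 0, 0, 0.69, -0.76, 0, 1],
  [0, 0, 0, 0.69, -0.76, -0.4, 1],
  [0, 0, 0, 0.69, -0.76, -0.8, 1],
  [0, 0, 0, 0.69, -0.76, -0.95, 1],
])

```text
time: 3.97
ee_pos: [0.5935, 0.129, 0.1919]
tool_rot: [-0.071, -3.134, 0.002]
ft_force: [-0.9, -0.5, -0.2]
opening: 0.0002
```

Request:
apply_moves([
  [0, 0, 0, 0, 0, -0.05, 1],
  [0, 0, 0, 0, 0, -0.1, 1],
  [0, 0, 0, 0, 0, -0.16, 1],
  [0, 0, 0, 0, 0, -0.22, 1],
  [0, 0, 0, 0, 0, -0.28, 1],
  [0, 0, 0, 0, 0, -0.34, 1],
  [0, 0, 0, 0, 0, -0.38, 1],
  [0, 0, 0, 0, 0, -0.42, 1],
])

```text
time: 4.63
ee_pos: [0.596, 0.128, 0.1551]
tool_rot: [0.071, 3.141, -0.001]
ft_force: [-0.8, -1.4, 2.6]
opening: 0.0004
```

Request:
apply_moves([
  [0, 0, 0, 0.05, -0.06, 0, 1],
  [0, 0, 0, 0.05, -0.06, -0.02, 1],
  [0, 0, 0, 0.05, -0.06, -0.04, 1],
  [0, 0, 0, 0.05, -0.06, -0.06, 1],
  [0, 0, 0, 0.05, -0.06, -0.08, 1],
  [0, 0, 0, 0.05, -0.06, -0.1, 1],
  [0, 0, 0, 0.05, -0.06, -0.1, 1],
])

```text
time: 5.22
ee_pos: [0.6009, 0.1227, 0.1452]
tool_rot: [-0.07, -3.141, -0.0]
ft_force: [0.0, -0.0, -0.6]
opening: 0.0002
```

Request:
apply_moves([
  [0, 0, 0, 0, 0, -0.01, 1],
  [0, 0, 0, 0, 0, -0.02, 1],
  [0, 0, 0, 0, 0, -0.02, 1],
])

```text
time: 5.47
ee_pos: [0.601, 0.1228, 0.145]
tool_rot: [0.07, 3.141, 0.002]
ft_force: [-3.6, -0.7, 10.7]
opening: 0.0004
```

Request:
apply_moves([
  [0, 0, 0, 0, 0, -0.01, 1],
  [0, 0, 0, 0, 0, -0.02, 1],
  [0, 0, 0, 0, 0, -0.02, 1],
])

```text
time: 5.72
ee_pos: [0.6011, 0.1227, 0.1448]
tool_rot: [0.07, 3.141, 0.003]
ft_force: [-7.6, -1.6, 20.2]
opening: 0.0006
```

Request:
apply_moves([
  [0, 0, 0, 0, 0, 0.3, 1],
  [0, 0, 0, 0, 0, 0.7, 1],
  [0, 0, 0, 0, 0, 1, 1],
  [0, 0, 0, 0, 0, 1, 0.5],
])

```text
time: 6.05
ee_pos: [0.6041, 0.1232, 0.2487]
tool_rot: [0.069, 3.13, 0.007]
ft_force: [1.1, -0.5, -0.7]
opening: 0.0026
```

Request:
apply_moves([
  [0, 0, 0, -0.16, -0.84, 0, 0],
  [0, 0, 0, -0.16, -0.84, 0, 0],
  [0, 0, 0, -0.16, -0.84, 0, 0],
])

```text
time: 6.3
ee_pos: [0.5838, 0.0287, 0.2416]
tool_rot: [-0.086, -3.14, 0.008]
ft_force: [-0.1, -2.5, -0.2]
opening: 0.0196
```

Request:
apply_moves([
  [0, 0, 0, -0.16, -0.84, 0, 0],
  [0, 0, 0, -0.16, -0.84, 0, 0],
  [0, 0, 0, -0.16, -0.84, 0, 0],
])

```text
time: 6.55
ee_pos: [0.567, -0.0554, 0.2414]
tool_rot: [-0.088, -3.14, 0.008]
ft_force: [1.0, -1.3, 0.6]
opening: 0.0394
```

Request:
apply_moves([
  [0, 0, 0, -0.16, -0.84, 0, 0],
  [0, 0, 0, -0.16, -0.84, 0, 0],
  [0, 0, 0, -0.16, -0.84, 0, 0],
])

```text
time: 6.8
ee_pos: [0.5503, -0.1391, 0.2415]
tool_rot: [-0.088, -3.14, 0.008]
ft_force: [0.0, -1.5, 0.1]
opening: 0.0594
```

Request:
apply_moves([
  [0, 0, -0.103, -0.16, -0.84, 0, 0],
  [0, 0, -0.103, -0.16, -0.84, 0, 0],
  [0, 0, -0.103, -0.16, -0.84, 0, 0],
  [0, 0, -0.103, -0.16, -0.84, 0, 0],
])

```text
time: 7.13
ee_pos: [0.5356, -0.2171, 0.2412]
tool_rot: [-0.589, -3.086, 0.002]
ft_force: [0.1, 0.4, -0.8]
opening: 0.0835
```

Request:
apply_moves([
  [0.05, 0.129, 0, -0.02, -0.84, -0.2, 0],
  [0.05, 0.129, 0, -0.02, -0.84, -0.5, 0],
  [0.05, 0.129, 0, -0.02, -0.84, -0.8, 0],
  [0.05, 0.129, 0, -0.02, -0.84, -0.8, 0],
  [0.05, 0.129, 0, -0.02, -0.84, -0.8, 0],
  [0.05, 0.129, 0, -0.02, -0.84, -0.8, 0],
])

```text
time: 7.63
ee_pos: [0.5357, -0.2964, 0.1595]
tool_rot: [-0.493, -2.666, -0.111]
ft_force: [-0.7, -0.7, 0.5]
opening: 0.0869
```

Run:
```python
from h import *
np.set_printoptions(precision=4,suppress=True)
from scipy.spatial.transform import Rotation as R
s=arm.state();m=R.from_rotvec(s['tool_rot']).as_matrix();print(s['ee_pos'],s['qpos']);print(m);print('grasp',s['ee_pos']+.051*m[:,2])
a=save('scene','s2.png')[:,:,::-1];b=save('top','t2.png')[:,:,::-1]
z=lambda im,x,y,w,h:cv2.resize(im[y:y+h,x:x+w],(400,300),interpolation=cv2.INTER_CUBIC)
cv2.imwrite('pics/c2.png',np.vstack([np.hstack([z(a,287,180,100,75),z(b,192,150,100,75)]),np.hstack([z(a,100,230,160,120),z(b,300,150,120,90)])]))
```

```text
[ 0.5357 -0.2964  0.1595] [ 0.0356  0.6784  0.621   1.3929 -0.2657  1.6124  1.8802]
[[-0.8467  0.3576 -0.394 ]
 [ 0.3236  0.9339  0.152 ]
 [ 0.4223  0.0012 -0.9064]]
grasp [ 0.5157 -0.2886  0.1133]
```

View pics/c2.png

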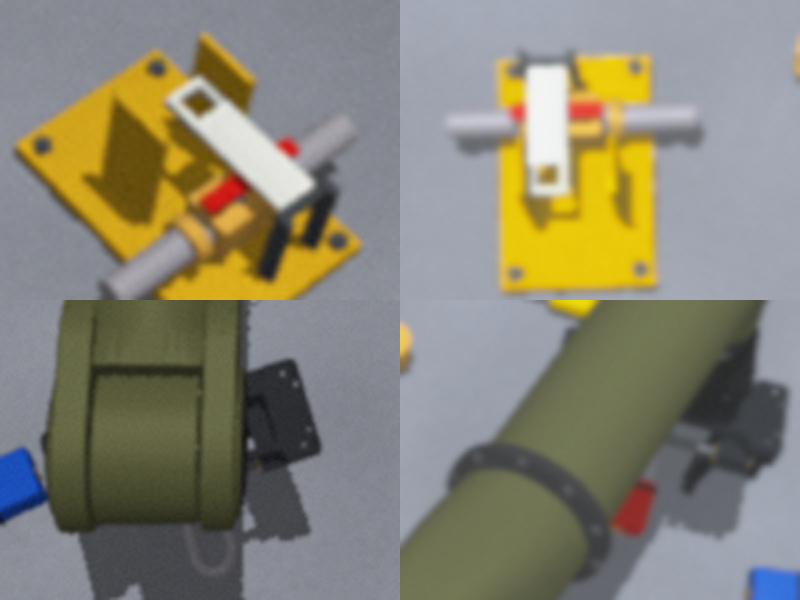

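The strap is closed and both eyes line up, at crop positions (200,100) and (548,176). The arm hides the padlock, and the jaws are open above it. Descending to grip.

Request:
apply_moves([
  [0, 0, 0, -0.14, -0.03, -0.2, 0],
  [0, 0, 0, -0.14, -0.03, -0.5, 0],
  [0, 0, 0, -0.14, -0.03, -0.75, 0],
  [0, 0, 0, -0.14, -0.03, -0.85, 0],
  [0, 0, 0, -0.14, -0.03, -0.9, 0],
  [0, 0, 0, -0.14, -0.03, -0.9, 0],
])

```text
time: 8.23
ee_pos: [0.5217, -0.2999, 0.0731]
tool_rot: [-0.495, -2.67, -0.111]
ft_force: [-1.1, 0.3, 0.2]
opening: 0.087
```

Request:
apply_moves([
  [0, 0, 0, 0, 0, 0, 1],
  [0, 0, 0, 0, 0, 0, 1],
  [0, 0, 0, 0, 0, 0, 1],
  [0, 0, 0, 0, 0, 0, 1],
  [0, 0, 0, 0, 0, 0, 1],
  [0, 0, 0, 0, 0, 0, 1],
  [0, 0, 0, 0, 0, 0, 1],
  [0, 0, 0, 0, 0, 0, 1],
  [0, 0, 0, 0, 0, 0, 1],
])

```text
time: 8.98
ee_pos: [0.521, -0.3005, 0.0713]
tool_rot: [-0.496, -2.666, -0.111]
ft_force: [-1.1, -0.1, 1.8]
opening: 0.05
```

Request:
apply_moves([
  [0, 0, 0, 0, 0, 0.2, 1],
  [0, 0, 0, 0, 0, 0.5, 1],
  [0, 0, 0, 0, 0, 0.8, 1],
  [-0.09, -0.234, 0, 0, 0, 1, 1],
  [-0.09, -0.234, 0, 0, 0, 1, 1],
  [-0.09, -0.234, 0, 0, 0, 1, 1],
  [-0.09, -0.234, 0, 0, 0, 1, 1],
  [-0.09, -0.234, 0, 0, 0, 1, 1],
  [-0.09, -0.234, 0, 0, 0, 1, 1],
  [-0.09, -0.234, 0, 0, 0, 1, 1],
  [-0.09, -0.234, 0, 0, 0, 1, 1],
])

```text
time: 9.9
ee_pos: [0.5175, -0.299, 0.1693]
tool_rot: [0.513, 2.749, -0.085]
ft_force: [-0.2, 1.0, -3.3]
opening: 0.05
```

Request:
apply_moves([
  [-0.09, -0.234, 0, 0.33, 1, 0, 1],
  [-0.09, -0.234, 0, 0.33, 1, 0, 1],
  [-0.09, -0.234, 0, 0.33, 1, 0, 1],
  [-0.09, -0.234, 0, 0.33, 1, 0, 1],
  [-0.09, -0.234, 0, 0.33, 1, 0, 1],
  [-0.09, -0.234, 0, 0.33, 1, 0, 1],
  [-0.09, -0.234, 0, 0.33, 1, 0, 1],
  [-0.09, -0.234, 0, 0.33, 1, 0, 1],
  [-0.09, -0.234, 0, 0.33, 1, 0, 1],
])

```text
time: 10.65
ee_pos: [0.5477, -0.2227, 0.1703]
tool_rot: [0.487, 2.313, -0.298]
ft_force: [0.0, -0.3, -3.5]
opening: 0.0498
```

Run:
```python
from h import *
np.set_printoptions(precision=4,suppress=True)
from scipy.spatial.transform import Rotation as R
s=arm.state();m=R.from_rotvec(s['tool_rot']).as_matrix();print(s['ee_pos'],s['qpos'],s['opening'],s['ft_force']);print(m);print('grasp',s['ee_pos']+.051*m[:,2])
t=np.deg2rad(25);bx=np.array([.99896,-.0457,0]);by=np.array([.0457,.99896,0]);d=np.cos(t)*bx-np.sin(t)*np.array([0,0,1])
T=np.c_[np.cross(by,d),by,d]
print('turn share',R.from_matrix(T@m.T).as_rotvec()/np.pi,'shift/.1',(np.array([.60,-.19,.06])-.051*d-s['ee_pos'])/.1)
save('scene','s3.png')
```

```text
[ 0.5477 -0.2227  0.1703] [-0.1564 -0.0311  0.4024  2.3189  1.2363  0.209   0.2587] 0.04977855636551957 [ 0.0468 -0.2637 -3.5141]
[[-0.6531  0.4284  0.6245]
 [ 0.2563  0.901  -0.35  ]
 [-0.7126 -0.0685 -0.6982]]
grasp [ 0.5795 -0.2405  0.1347]
turn share [-0.0052 -0.1106  0.1291] shift/.1 [ 0.0614  0.348  -0.8877]
```

View pics/s3.png

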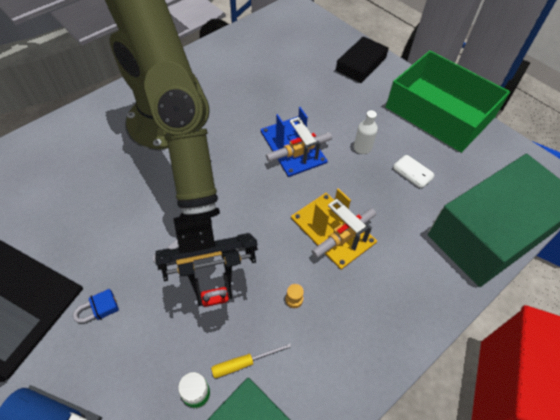

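The strap and the bystanders are unchanged, and the padlock is held and tilting up at (215,297). Joints 4 and 6 are near their limits, so I'll fit a quick kinematic model from the states to choose a reachable standing place.

```bash
cat > kin.py <<'E'
import numpy as np, itertools
from scipy.spatial.transform import Rotation as R
from scipy.optimize import least_squares
q=np.array([[-1.3049,.3218,-.0701,1.4515,.0226,1.3708,-.0569],[.0356,.6784,.621,1.3929,-.2657,1.6124,1.8802],[-.1564,-.0311,.4024,2.3189,1.2363,.209,.2587]])
p=np.array([[.1619,.6291,.2913],[.5357,-.2964,.1595],[.5477,-.2227,.1703]])
Z=[R.from_rotvec([-.3943,-3.1166,.0028]).as_matrix(),np.array([[-.8467,.3576,-.394],[.3236,.9339,.152],[.4223,.0012,-.9064]]),np.array([[-.6531,.4284,.6245],[.2563,.901,-.35],[-.7126,-.0685,-.6982]])]
def fk(q,L,s,off):
    rz=lambda a:R.from_euler('z',a); ry=lambda a:R.from_euler('y',a)
    r=rz(s[0]*q[0]);x=np.array([0,0,L[0]])
    r=r*ry(q[1])*rz(s[1]*q[2]);x=x+r.apply([L[4],0,L[1]])
    r=r*ry(q[3])*rz(s[2]*q[4]);x=x+r.apply([L[5],0,L[2]])
    r=r*ry(q[5])*rz(s[3]*q[6]+off);x=x+r.apply([0,0,L[3]])
    return x,r.as_matrix()
def best():
    res=[]
    for s in itertools.product((1,-1),repeat=4):
        for off in(0,np.pi/2,-np.pi/2,np.pi):
            eR=sum(np.abs(fk(a,[0]*6,s,off)[1]-z).sum() for a,z in zip(q,Z)); res.append((eR,s,off))
    e,s,off=min(res,key=lambda t:t[0])
    f=lambda L:np.concatenate([fk(a,L,s,off)[0]-x for a,x in zip(q,p)])
    r=least_squares(f,[.3,.4,.5,.2,0,0]); return e,s,off,r.x,f(r.x)
if __name__=='__main__': 
    np.set_printoptions(precision=4,suppress=True)
    e,s,off,L,res=best(); print(e,s,off,L,res)
    lo=np.array([-2.86,-.3,-1.38,.06,-1.56,.09,-2.69])+.03;hi=np.array([2.86,2.09,1.24,2.45,4.7,2.05,2.69])-.03
    def ik(pos,M,q0):
        g=lambda a:np.r_[(lambda x,m:np.r_[(x-pos)*10,R.from_matrix(m@M.T).as_rotvec()])(*fk(a,L,s,off)),1e-3*(a-q0)]
        r=least_squares(g,np.clip(q0,lo+.01,hi-.01),bounds=(lo,hi)); return np.abs(g(r.x)[:6]).max(),r.x
    for X in(.56,.58,.60,.62,.64,.66):
        for t in(15,20,25,35):
            for h in(.033,.08):
                th=np.deg2rad(t);bx=np.array([.99896,-.0457,0]);by=np.array([.0457,.99896,0]);d=np.cos(th)*bx-np.sin(th)*np.array([0,0,1])
                T=np.c_[np.cross(by,d),by,d]
                e,a=ik(np.array([X,-.18,h])-.051*d,T,q[2]); print(X,t,h,round(e,4),a)
E
python3 kin.py
```

```text
0.0007853008008944025 (-1, -1, -1, -1) 1.5707963267948966 [0.3088 0.4179 0.5404 0.2742 0.0044 0.0304] [-0.0251  0.0155  0.0003 -0.0045  0.0066 -0.0012 -0.0031  0.0027  0.0009]
0.56 15 0.033 0.0723 [ 1.9922  1.3362 -0.8637  2.42    4.257   0.5888 -0.9117]
0.56 15 0.08 0.1601 [ 2.5095  2.06   -1.1326  2.42    1.7683  0.3186  1.9785]
0.56 20 0.033 0.1194 [ 1.8681  1.0824 -0.8749  2.42    4.2441  0.5984 -1.1718]
0.56 20 0.08 0.1927 [ 2.3559  1.8682 -1.2908  2.42    1.779   0.3666  1.7052]
0.56 25 0.033 0.1424 [ 1.6884  0.7679 -0.8317  2.42    4.2376  0.6033 -1.5057]
0.56 25 0.08 0.1886 [ 2.3686  2.0382 -1.35    2.42    1.8399  0.6178  1.6942]
0.56 35 0.033 0.0775 [ 0.7714  0.2702 -0.1242  2.42    4.2518  0.5928 -2.1447]
0.56 35 0.08 0.1976 [ 1.8711  0.6734 -1.35    2.42    2.8711  0.12   -0.4863]
0.58 15 0.033 0.0367 [ 1.8099  1.1794 -0.859   2.42    4.0509  0.7219 -0.9304]
0.58 15 0.08 0.1223 [ 1.9231  1.135  -0.9637  2.42    4.2532  0.5916 -1.1483]
0.58 20 0.033 0.076 [ 1.6536  0.9106 -0.8144  2.42    4.0345  0.7305 -1.2081]
0.58 20 0.08 0.1503 [ 1.7908  0.8098 -0.9554  2.42    4.2461 
[... 2063 characters left out ...]
7436  0.4416 -0.1683]
0.64 35 0.08 0.0 [ 0.5381  0.2439 -0.0633  2.3399  3.9401  0.4841 -2.0377]
0.66 15 0.033 0.0 [ 0.3241  0.641   0.1415  2.3099  3.5797  1.1638 -1.7356]
0.66 15 0.08 0.0 [ 0.3161  0.4998  0.157   2.3548  3.616   1.0759 -1.7771]
0.66 20 0.033 0.0 [ 0.3921  0.5638  0.0761  2.319   3.6206  1.0039 -1.7359]
0.66 20 0.08 0.0 [ 0.3674  0.4258  0.1054  2.3565  3.6633  0.9175 -1.8002]
0.66 25 0.033 0.0 [ 0.4836  0.4981 -0.018   2.3179  3.6583  0.8394 -1.7377]
0.66 25 0.08 0.0 [ 0.4316  0.3631  0.0366  2.3476  3.7178  0.7592 -1.8372]
0.66 35 0.033 0.0 [ 1.5898  0.9764 -1.2071  2.2904  2.7436  0.4377 -0.2066]
0.66 35 0.08 0.0 [ 1.6557  0.874  -1.3285  2.3024  2.5385  0.3805 -0.109 ]
```

Request:
apply_moves([
  [0, 0, 0, 0.46, 0.4, -0.2, 1],
  [0, 0, 0, 0.46, 0.4, -0.2, 1],
  [0, 0, 0, 0.46, 0.4, -0.3, 1],
  [-0.005, -0.11, 0.129, 0.46, 0.4, -0.4, 1],
  [-0.005, -0.11, 0.129, 0.46, 0.4, -0.4, 1],
  [-0.005, -0.11, 0.129, 0.46, 0.4, -0.4, 1],
  [-0.005, -0.11, 0.129, 0.46, 0.4, -0.4, 1],
  [-0.005, -0.11, 0.129, 0.46, 0.4, -0.4, 1],
  [-0.005, -0.11, 0.129, 0.46, 0.4, -0.4, 1],
  [-0.005, -0.11, 0.129, 0.46, 0.4, -0.4, 1],
  [-0.005, -0.11, 0.129, 0.46, 0.4, -0.4, 1],
  [-0.005, -0.11, 0.129, 0.46, 0.4, -0.4, 1],
])

```text
time: 11.7
ee_pos: [0.5952, -0.1901, 0.1323]
tool_rot: [0.219, 2.11, -0.198]
ft_force: [0.6, -1.1, -2.9]
opening: 0.0502
```

```bash
cat > st.py <<'E'
from h import *
import sys
np.set_printoptions(precision=4,suppress=True)
from scipy.spatial.transform import Rotation as R
s=arm.state();m=R.from_rotvec(s['tool_rot']).as_matrix();print(s['time'],s['ee_pos'],s['qpos'],s['opening'],s['ft_force']);print(m);print('grasp',s['ee_pos']+.051*m[:,2])
t=np.deg2rad(float(sys.argv[1]));bx=np.array([.99896,-.0457,0]);by=np.array([.0457,.99896,0]);d=np.cos(t)*bx-np.sin(t)*np.array([0,0,1])
T=np.c_[np.cross(by,d),by,d]
print('turn share',R.from_matrix(T@m.T).as_rotvec()/np.pi,'shift/.1',(np.array(eval(sys.argv[2]))-.051*d-s['ee_pos'])/.1)
E
python3 st.py 25 "[.64,-.185,.1]"
```

```text
11.7 [ 0.5952 -0.1901  0.1323] [ 0.2528  0.1689  0.014   2.3729  3.1378  0.4267 -1.5082] 0.05018833098528133 [ 0.6482 -1.0544 -2.9482]
[[-0.5149  0.2347  0.8245]
 [ 0.0772  0.9706 -0.2281]
 [-0.8538 -0.0537 -0.5178]]
grasp [ 0.6372 -0.2017  0.1059]
turn share [ 0.0121 -0.0368  0.0618] shift/.1 [-0.0133  0.0722 -0.1071]
```

Request:
apply_moves([
  [0.012, -0.037, 0.062, -0.01, 0.07, -0.11, 1],
  [0.012, -0.037, 0.062, -0.01, 0.07, -0.11, 1],
  [0.012, -0.037, 0.062, -0.01, 0.07, -0.11, 1],
  [0.012, -0.037, 0.062, -0.01, 0.07, -0.11, 1],
  [0.012, -0.037, 0.062, -0.01, 0.07, -0.11, 1],
  [0.012, -0.037, 0.062, -0.01, 0.07, -0.11, 1],
])

```text
time: 12.2
ee_pos: [0.5943, -0.1842, 0.1221]
tool_rot: [0.05, 2.006, -0.034]
ft_force: [1.4, -0.1, -3.6]
opening: 0.0494
```

```bash
python3 st.py 25 "[.64,-.185,.045]"
python3 - <<'E'
from h import *
a=save('scene','s4.png')[:,:,::-1];b=save('top','t4.png')[:,:,::-1]
z=lambda im,x,y,w,h:cv2.resize(im[y:y+h,x:x+w],(400,400),interpolation=cv2.INTER_CUBIC)
cv2.imwrite('pics/c4.png',np.hstack([z(a,190,230,100,100),z(b,270,120,100,100)]))
E
```

```text
12.2 [ 0.5943 -0.1842  0.1221] [ 0.4498  0.2669 -0.0374  2.3834  3.6672  0.6845 -1.8242] 0.049398862278731144 [ 1.3767 -0.1037 -3.6349]
[[-0.4213  0.0509  0.9055]
 [ 0.0206  0.9987 -0.0465]
 [-0.9067 -0.001  -0.4218]]
grasp [ 0.6404 -0.1866  0.1006]
turn share [0.0003 0.0003 0.0016] shift/.1 [-0.0044  0.0133 -0.5553]
```

View pics/c4.png

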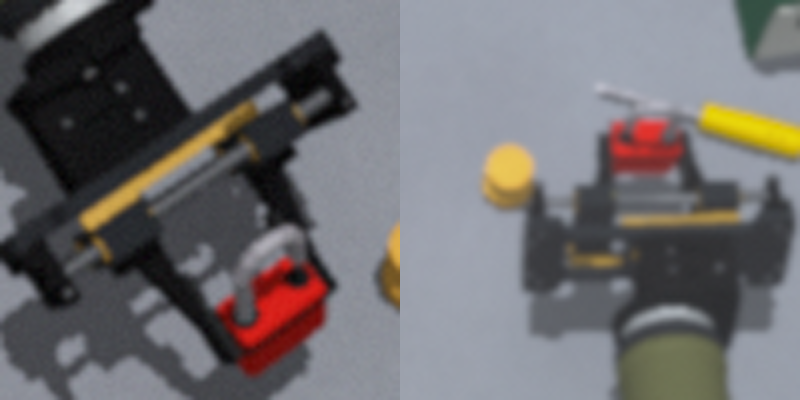

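Request:
apply_moves([
  [0, 0, 0, 0, -0.13, -0.2, 1],
  [0, 0, 0, 0, -0.13, -0.4, 1],
  [0, 0, 0, 0, -0.13, -0.55, 1],
  [0, 0, 0, 0, -0.13, -0.57, 1],
  [0, 0, 0, 0, -0.13, -0.59, 1],
  [0, 0, 0, 0, -0.13, -0.61, 1],
])

```text
time: 12.8
ee_pos: [0.5946, -0.1955, 0.0622]
tool_rot: [0.046, 2.003, -0.03]
ft_force: [0.7, -0.3, -2.8]
opening: 0.0499
```

Request:
apply_moves([
  [0, 0, 0, 0, 0, -0.01, 1],
  [0, 0, 0, 0, 0, -0.02, 1],
  [0, 0, 0, 0, 0, -0.02, 1],
])

```text
time: 13.05
ee_pos: [0.594, -0.1961, 0.0599]
tool_rot: [0.047, 2.004, -0.03]
ft_force: [0.3, 0.2, -2.6]
opening: 0.05
```

Request:
apply_moves([
  [0, 0, 0, 0, 0, -0.01, 1],
  [0, 0, 0, 0, 0, -0.02, 1],
  [0, 0, 0, 0, 0, -0.02, 1],
])

```text
time: 13.3
ee_pos: [0.5935, -0.1961, 0.057]
tool_rot: [0.047, 2.006, -0.03]
ft_force: [-0.5, 0.1, -3.7]
opening: 0.0499
```

Request:
apply_moves([
  [0, 0, 0, 0, 0, -0.01, 1],
  [0, 0, 0, 0, 0, -0.015, 1],
  [0, 0, 0, 0, 0, -0.015, 1],
])

```text
time: 13.55
ee_pos: [0.5935, -0.196, 0.0552]
tool_rot: [0.047, 2.006, -0.03]
ft_force: [1.4, -0.8, -3.5]
opening: 0.0499
```

Request:
apply_moves([
  [0, 0, 0, 0, 0, -0.01, 1],
  [0, 0, 0, 0, 0, -0.015, 1],
  [0, 0, 0, 0, 0, -0.015, 1],
])

```text
time: 13.8
ee_pos: [0.5935, -0.196, 0.0537]
tool_rot: [0.047, 2.006, -0.03]
ft_force: [-0.2, 0.5, -4.2]
opening: 0.0499
```

Request:
apply_moves([
  [0, 0, 0, 0, 0, -0.01, 1],
  [0, 0, 0, 0, 0, -0.015, 1],
  [0, 0, 0, 0, 0, -0.015, 1],
])

```text
time: 14.05
ee_pos: [0.5935, -0.1959, 0.0523]
tool_rot: [0.047, 2.006, -0.029]
ft_force: [-1.0, -0.4, -4.1]
opening: 0.0499
```

Request:
apply_moves([
  [0, 0, 0, 0, 0, -0.01, 1],
  [0, 0, 0, 0, 0, -0.01, 1],
  [0, 0, 0, 0, 0, -0.01, 1],
])

```text
time: 14.3
ee_pos: [0.5939, -0.196, 0.0518]
tool_rot: [0.047, 2.005, -0.03]
ft_force: [-0.8, -0.1, -0.9]
opening: 0.0499
```

Request:
apply_moves([
  [0, 0, 0, 0, 0, 0, 0.2],
  [0, 0, 0, 0, 0, 0, 0.2],
  [0, 0, 0, 0, 0, 0, 0.2],
  [0, 0, 0, 0, 0, 0, 0.2],
  [0, 0, 0, 0, 0, 0, 0.2],
  [0, 0, 0, 0, 0, 0.1, 0.2],
  [0, 0, 0, 0, 0, 0.3, 0.2],
  [0, 0, 0, 0, 0, 0.6, 0.2],
  [0, 0, 0, 0, 0, 1, 0.2],
  [0, 0, 0, 0, 0, 1, 0.2],
])

```text
time: 15.13
ee_pos: [0.5971, -0.1973, 0.1624]
tool_rot: [0.043, 1.989, -0.035]
ft_force: [1.4, -0.3, 1.2]
opening: 0.0696
```

Request:
apply_moves([
  [0, 0, 0, -0.1, 0, 0.4, 0.2],
  [0, 0, 0, -0.1, 0, 0.9, 0.2],
  [0.016, 0.36, 0, -0.1, 0, 1, 0.2],
  [0.016, 0.36, 0, -0.1, 0, 1, 0.2],
  [0.016, 0.36, 0, -0.1, 0, 1, 0.2],
  [0.016, 0.36, 0, -0.1, 0, 1, 0.2],
  [0.016, 0.36, 0, -0.1, 0, 1, 0.2],
  [0.016, 0.36, 0, -0.1, 0, 1, 0.2],
  [0.016, 0.36, 0, -0.1, 0, 1, 0.2],
  [0.016, 0.36, 0, -0.1, 0, 1, 0.2],
  [0.016, 0.36, 0, -0.1, 0, 1, 0.2],
  [0.016, 0.36, 0, -0.1, 0, 1, 0.2],
])

```text
time: 16.13
ee_pos: [0.5761, -0.1959, 0.206]
tool_rot: [-0.021, 2.215, -0.105]
ft_force: [-38.9, -96.4, -24.6]
opening: 0.0692
```

```bash
python3 st.py 90 "[.60,-.185,.2]"
```

```text
16.1333 [ 0.5761 -0.1959  0.206 ] [-0.8717 -0.2161  1.2426  2.3293  4.698   0.0945 -2.6916] 0.06915761935169709 [-38.8752 -96.3875 -24.5936]
[[-0.6021  0.0223  0.7981]
 [-0.0531  0.9963 -0.0679]
 [-0.7967 -0.0832 -0.5987]]
grasp [ 0.6168 -0.1994  0.1755]
turn share [ 0.0346  0.2937 -0.0192] shift/.1 [0.2387 0.109  0.4496]
```

Request:
apply_moves([
  [-0.005, -0.04, 0.01, 0.1, 0, 0, 0.2],
  [-0.005, -0.08, 0.01, 0.2, 0, 0, 0.2],
])

```text
time: 16.3
ee_pos: [0.585, -0.1827, 0.2014]
tool_rot: [-0.056, 2.145, -0.059]
ft_force: [0.3, 0.2, 0.2]
opening: 0.0696
```

```bash
python3 st.py 90 "[.60,-.185,.2]"
python3 - <<'E'
from h import *
a=save('scene','s5.png');save('top','t5.png')
E
```

```text
16.3 [ 0.585  -0.1827  0.2014] [-0.7786 -0.0611  1.2056  2.3491  4.3232  0.3267 -2.3806] 0.06959309904058704 [0.314  0.2207 0.1794]
[[-0.5437 -0.0173  0.8391]
 [-0.0631  0.9978 -0.0203]
 [-0.8369 -0.064  -0.5436]]
grasp [ 0.6278 -0.1837  0.1737]
turn share [ 0.0232  0.3163 -0.0285] shift/.1 [ 0.1499 -0.0232  0.4955]
```

View pics/s5.png

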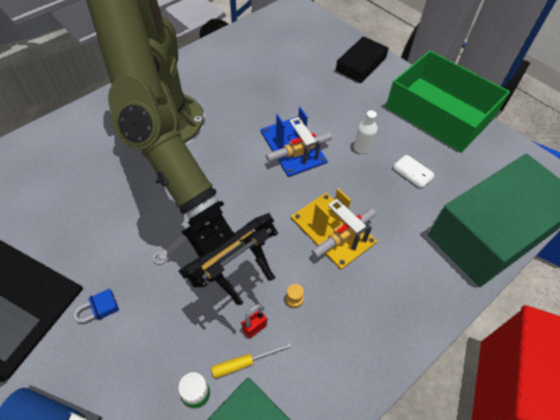

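The padlock stands free at (255,320). The wrist ran into its limits on the wrong side of its singularity. I'll yaw first so that j5 comes back down.

Request:
apply_moves([
  [0, 0, -0.04, 0.1, 0, 0.1, 0.2],
  [0, 0, -0.08, 0.2, 0, 0.2, 0.2],
  [0, 0, -0.12, 0.2, 0, 0.3, 0.2],
  [0, 0, -0.16, 0.2, 0, 0.3, 0.2],
  [0, 0, -0.16, 0.2, 0, 0.3, 0.2],
])

```text
time: 16.82
ee_pos: [0.6052, -0.1984, 0.2332]
tool_rot: [0.128, 2.094, -0.198]
ft_force: [0.1, -0.8, -0.2]
opening: 0.0695
```

```bash
python3 st.py 90 "[.60,-.185,.2]"
```

```text
16.8167 [ 0.6052 -0.1984  0.2332] [-0.4348 -0.062   0.7434  2.3261  3.4118  0.1922 -1.6561] 0.0694516674134317 [ 0.1381 -0.7785 -0.2198]
[[-0.5051  0.1721  0.8457]
 [ 0.0106  0.9811 -0.1933]
 [-0.863  -0.0887 -0.4973]]
grasp [ 0.6483 -0.2083  0.2078]
turn share [0.062  0.3286 0.0221] shift/.1 [-0.0517  0.1341  0.1783]
```

Request:
apply_moves([
  [0, 0, -0.04, 0, 0, 0, 0.2],
  [0, 0, -0.08, 0, 0, 0, 0.2],
  [0, 0, -0.12, 0, 0, 0, 0.2],
  [0, 0, -0.15, 0, 0, 0, 0.2],
  [0, 0, -0.15, 0, 0, 0, 0.2],
  [0, 0, -0.15, 0, 0, 0, 0.2],
])

```text
time: 17.32
ee_pos: [0.611, -0.1973, 0.24]
tool_rot: [0.358, 2.032, -0.321]
ft_force: [0.1, -0.1, 0.3]
opening: 0.0696
```

Request:
apply_moves([
  [0.02, 0.04, 0, 0, 0, 0, 0.2],
  [0.04, 0.08, 0, 0, 0, 0, 0.2],
  [0.06, 0.12, 0, 0, 0, 0, 0.2],
  [0.06, 0.12, 0, 0, 0, 0, 0.2],
  [0.06, 0.12, 0, 0, 0, 0, 0.2],
])

```text
time: 17.73
ee_pos: [0.6071, -0.2094, 0.239]
tool_rot: [0.421, 2.199, -0.343]
ft_force: [-0.3, -0.8, 0.6]
opening: 0.0697
```

```bash
python3 st.py 90 "[.60,-.185,.2]"
```

```text
17.7333 [ 0.6071 -0.2094  0.239 ] [-0.2863 -0.0395  0.4521  2.2263  1.3969  0.2821  0.1107] 0.06968824286663211 [-0.2793 -0.8089  0.5861]
[[-0.5828  0.4128  0.7   ]
 [ 0.1796  0.9055 -0.3844]
 [-0.7925 -0.0983 -0.6019]]
grasp [ 0.6428 -0.229   0.2083]
turn share [0.0974 0.2792 0.0983] shift/.1 [-0.0715  0.2442  0.1199]
```

Request:
apply_moves([
  [0.02, 0.035, 0, 0, 0, 0, 0.2],
  [0.04, 0.07, 0, 0, 0, 0, 0.2],
  [0.06, 0.105, 0, 0, 0, 0, 0.2],
  [0.08, 0.14, 0, 0, 0, 0, 0.2],
  [0.1, 0.175, 0, 0, 0.1, 0, 0.2],
  [0.12, 0.21, 0, 0, 0.1, 0.1, 0.2],
  [0.142, 0.258, 0, 0, 0.1, 0.1, 0.2],
  [0.142, 0.258, 0, 0, 0.1, 0.1, 0.2],
  [0.142, 0.258, 0, 0, 0.1, 0.1, 0.2],
  [0.142, 0.258, 0, 0, 0.1, 0.1, 0.2],
])

```text
time: 18.57
ee_pos: [0.6074, -0.2013, 0.2504]
tool_rot: [0.585, 3.029, -0.039]
ft_force: [-0.6, -0.3, 0.2]
opening: 0.0699
```

Run:
```python
from h import *
np.set_printoptions(precision=4,suppress=True)
from scipy.spatial.transform import Rotation as R
s=arm.state();m=R.from_rotvec(s['tool_rot']).as_matrix();print(s['ee_pos'],s['qpos']);print(m)
bx=np.array([.99896,-.0457,0]);d=np.array([0,0,-1.]);T=np.c_[np.cross(bx,d),bx,d]
print('turn share',R.from_matrix(T@m.T).as_rotvec()/np.pi)
a=cv2.imread('pics/s5.png');b=cv2.imread('pics/t5.png')
z=lambda im,x,y,w,h:cv2.resize(im[y:y+h,x:x+w],(400,400),interpolation=cv2.INTER_CUBIC)
cv2.imwrite('pics/c5.png',np.hstack([z(a,230,290,50,50),z(b,300,140,60,60)]))
for n in('scene','top'):
    arm.get_image(n)
    for t in('padlock_mid','bow','toe'): print(n,t,[(np.round(q['point'],1),round(q['conf'],2)) for q in arm.landmark_of(n,t)[:3]])
```

```text
[ 0.6074 -0.2013  0.2504] [-0.1655  0.3079  0.5333  1.6    -0.1475  1.218   1.5784]
[[-0.9265  0.373   0.0503]
 [ 0.3716  0.9277 -0.0352]
 [-0.0598 -0.0139 -0.9981]]
turn share [ 0.0197  0.007  -0.3929]
scene padlock_mid [(array([253., 322.]), 0.86)]
scene bow [(array([252.6, 302.9]), 0.72)]
scene toe [(array([259.2, 312.6]), 0.44), (array([104.3, 307.7]), 0.31)]
top padlock_mid []
top bow [(array([230.7, 195.1]), 0.4)]
top toe [(array([228.5, 163.4]), 0.73)]
```

View pics/c5.png

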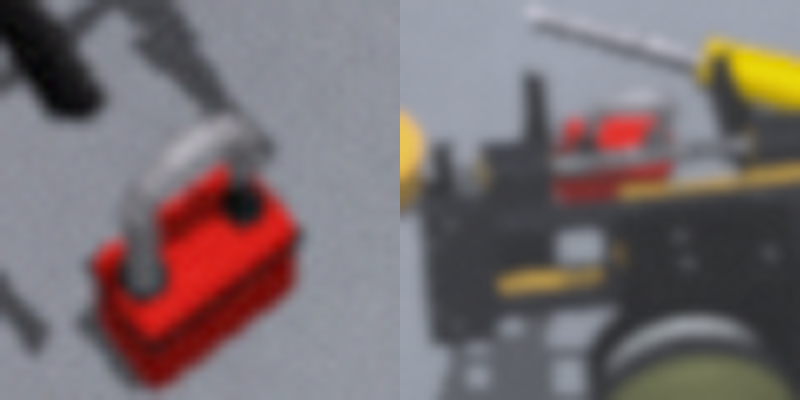

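Run:
```python
from h import *
np.set_printoptions(precision=4,suppress=True)
S=lambda u,v:np.array([230+(u-3.5)/8,290+(v-3.5)/8])
for k,(u,v,z) in dict(backleft=(300,232,.05),backright=(150,340,.05),frontright=(95,265,.05),heel=(147,268,.055),toehole=(243,205,.05),botBR=(152,388,0),botBL=(292,290,0)).items(): print(k,atz('scene',S(u,v),z))
print('mid',atz('scene',[253,322],.025),'bow',atz('scene',[252.6,302.9],.118),'toe',atz('scene',[259.2,312.6],.073))
from scipy.optimize import least_squares
ob=[((300,232),(.014,.025,.05)),((150,340),(.014,-.025,.05)),((95,265),(-.014,-.025,.05)),((152,388),(.014,-.025,0)),((292,290),(.014,.025,0)),((147,268),(0,-.016,.055)),((243,205),(0,.016,.05))]
def f(p):
    c,s=np.cos(p[2]),np.sin(p[2]);return np.concatenate([proj('scene',[p[0]+c*x-s*y,p[1]+s*x+c*y,z])-S(*o) for o,(x,y,z) in ob])
r=least_squares(f,[.64,-.2,0],loss='soft_l1');print(r.x,r.fun.reshape(-1,2))
for b in [(150,112,220,125)]: pass
print(proj('scene',[r.x[0],r.x[1],.118]), (S(195,135)))
```

```text
backleft [ 0.6651 -0.1741  0.05  ]
backright [ 0.662  -0.2219  0.05  ]
frontright [ 0.6374 -0.2203  0.05  ]
heel [ 0.6482 -0.2115  0.055 ]
toehole [ 0.6498 -0.1807  0.05  ]
botBR [ 0.6584 -0.2204  0.    ]
botBL [ 0.6622 -0.1744  0.    ]
mid [ 0.6445 -0.1958  0.025 ] bow [ 0.6413 -0.1914  0.118 ] toe [ 0.6514 -0.1837  0.073 ]
[ 0.649  -0.1967 -0.0487] [[ 0.3794 -0.8251]
 [-0.203   0.0486]
 [-1.3421 -1.0561]
 [ 0.3084  1.7489]
 [ 1.3024  0.1055]
 [-0.4202  0.3465]
 [ 0.0004 -0.0214]]
[253.0381 307.3989] [253.9375 306.4375]
```

Request:
apply_moves([
  [0.02, 0.007, -0.393, 0.42, 0.04, 0, 0.2],
  [0.02, 0.007, -0.393, 0.42, 0.04, 0, 0.2],
  [0.02, 0.007, -0.393, 0.42, 0.04, 0, 0.2],
  [0.02, 0.007, -0.393, 0.42, 0.04, 0, 0.2],
  [0.02, 0.007, -0.393, 0.42, 0.04, 0, 0.2],
  [0.02, 0.007, -0.393, 0.42, 0.04, 0, 0.2],
  [0.02, 0.007, -0.393, 0.42, 0.04, 0, 0.2],
  [0.02, 0.007, -0.393, 0.42, 0.04, 0, 0.2],
  [0.02, 0.007, -0.393, 0.42, 0.04, 0, 0.2],
  [0.02, 0.007, -0.393, 0.42, 0.04, 0, 0.2],
  [0.02, 0.007, -0.393, 0.42, 0.04, 0, 0.2],
  [0.02, 0.007, -0.393, 0.42, 0.04, 0, 0.2],
])

```text
time: 19.97
ee_pos: [0.6482, -0.1948, 0.247]
tool_rot: [-2.267, -2.175, -0.008]
ft_force: [-0.4, -0.5, 0.5]
opening: 0.0693
```

```bash
cat > st2.py <<'E'
from h import *
np.set_printoptions(precision=4,suppress=True)
from scipy.spatial.transform import Rotation as R
s=arm.state();m=R.from_rotvec(s['tool_rot']).as_matrix();print(s['time'],s['ee_pos'],s['qpos'],s['opening'],s['ft_force']);print(m)
bx=np.array([.99896,-.0457,0]);d=np.array([0,0,-1.]);T=np.c_[np.cross(bx,d),bx,d]
print('turn share',R.from_matrix(T@m.T).as_rotvec()/np.pi)
E
python3 st2.py
```

```text
19.9667 [ 0.6482 -0.1948  0.247 ] [-0.2752  0.4724  0.7313  1.4623 -0.3234  1.3269  0.4379] 0.06930761279423166 [-0.4385 -0.4794  0.4738]
[[ 0.0413  0.9991  0.0034]
 [ 0.9991 -0.0413  0.0037]
 [ 0.0038  0.0032 -1.    ]]
turn share [-0.0012  0.0011 -0.0014]
```

Request:
apply_moves([
  [0, 0, 0, 0.01, -0.02, -0.3, 0.2],
  [0, 0, 0, 0.01, -0.02, -0.55, 0.2],
  [0, 0, 0, 0.01, -0.02, -0.7, 0.2],
  [0, 0, 0, 0.01, -0.02, -0.78, 0.2],
  [0, 0, 0, 0.01, -0.02, -0.78, 0.2],
  [0, 0, 0, 0.01, -0.02, -0.78, 0.2],
])

```text
time: 20.47
ee_pos: [0.6498, -0.1972, 0.1692]
tool_rot: [-2.269, -2.172, -0.007]
ft_force: [0.1, 0.3, 0.5]
opening: 0.0698
```

Request:
apply_moves([
  [0, 0, 0, 0, 0, 0, 0.5],
  [0, 0, 0, 0, 0, 0, 1],
  [0, 0, 0, 0, 0, 0, 1],
  [0, 0, 0, 0, 0, 0, 1],
  [0, 0, 0, 0, 0, 0, 1],
  [0, 0, 0, 0, 0, 0, 1],
  [0, 0, 0, 0, 0, 0, 1],
  [0, 0, 0, 0, 0, 0, 1],
  [0, 0, 0, 0, 0, 0, 1],
  [0, 0, 0, 0, 0, 0, 1],
  [0, 0, 0, 0, 0, 0, 1],
  [0, 0, 0, 0, 0, 0, 1],
])

```text
time: 21.47
ee_pos: [0.6497, -0.1972, 0.1685]
tool_rot: [-2.269, -2.171, -0.007]
ft_force: [-0.2, 0.6, 0.3]
opening: 0.0082
```

Request:
apply_moves([
  [0, 0, 0, 0, 0, 0.1, 1],
  [0, 0, 0, 0, 0, 0.3, 1],
  [0, 0, 0, 0, 0, 0.6, 1],
  [0, 0, 0, 0, 0, 0.6, 1],
])

```text
time: 21.8
ee_pos: [0.6515, -0.1984, 0.2344]
tool_rot: [2.267, 2.168, 0.013]
ft_force: [1.4, -1.2, -0.7]
opening: 0.008
```

```bash
python3 st2.py
```

```text
21.8 [ 0.6515 -0.1984  0.2344] [-0.2679  0.4862  0.7282  1.4713 -0.3343  1.3011  0.4448] 0.008040112776273575 [ 1.3899 -1.1715 -0.74  ]
[[ 0.0446  0.999   0.0096]
 [ 0.999  -0.0446  0.002 ]
 [ 0.0024  0.0095 -1.    ]]
turn share [-0.0006  0.003  -0.0003]
```

Request:
apply_moves([
  [0, 0, 0, -0.2, 0.3, 0, 1],
  [0, 0, 0, -0.44, 0.6, 0, 1],
  [0, 0, 0, -0.44, 0.78, 0, 1],
])

```text
time: 22.05
ee_pos: [0.6005, -0.1169, 0.2264]
tool_rot: [-2.264, -2.164, -0.002]
ft_force: [-2.1, 0.3, -4.6]
opening: 0.0081
```

Request:
apply_moves([
  [0, 0, 0, -0.2, 0.35, 0, 1],
  [0, 0, 0, -0.44, 0.7, 0, 1],
  [0, 0, 0, -0.44, 0.78, 0, 1],
])

```text
time: 22.3
ee_pos: [0.557, -0.0342, 0.2266]
tool_rot: [-2.255, -2.171, -0.005]
ft_force: [-1.5, 3.3, -4.2]
opening: 0.008
```

Request:
apply_moves([
  [0, 0, 0, -0.2, 0.35, 0, 1],
  [0, 0, 0, -0.44, 0.7, 0, 1],
  [0, 0, 0, -0.44, 0.78, 0, 1],
])

```text
time: 22.55
ee_pos: [0.513, 0.0432, 0.2273]
tool_rot: [-2.256, -2.173, -0.005]
ft_force: [-2.1, 2.9, -4.0]
opening: 0.0079
```

Request:
apply_moves([
  [0, 0, 0, -0.2, 0.35, 0, 1],
  [0, 0, 0, -0.4, 0.65, 0, 1],
  [0, 0, 0, -0.43, 0.77, 0, 1],
  [0, 0, 0, -0.43, 0.77, 0, 1],
  [0, 0, 0, -0.43, 0.77, 0, 1],
  [0, 0, 0, -0.43, 0.77, 0, 1],
  [0, 0, 0, -0.43, 0.77, 0, 1],
])

```text
time: 23.13
ee_pos: [0.4751, 0.1122, 0.2284]
tool_rot: [-2.273, -2.168, -0.006]
ft_force: [0.0, 0.9, -3.6]
opening: 0.0084
```

```bash
python3 st2.py;  python3 - <<'E'
from h import *
a=save('scene','s6.png')[:,:,::-1];b=save('top','t6.png')[:,:,::-1]
z=lambda im,x,y,w,h:cv2.resize(im[y:y+h,x:x+w],(400,400),interpolation=cv2.INTER_CUBIC)
cv2.imwrite('pics/c6.png',np.hstack([z(a,250,150,120,120),z(b,190,150,100,100)]))
E
```

```text
23.1333 [0.4751 0.1122 0.2284] [-0.8694  0.0037  0.5913  1.9468 -0.005   1.1888 -0.3234] 0.008359252629594463 [ 0.0356  0.8864 -3.5906]
[[ 0.0472  0.9989  0.0021]
 [ 0.9989 -0.0472  0.0033]
 [ 0.0034  0.0019 -1.    ]]
turn share [-0.001   0.0007  0.0005]
```

View pics/c6.png

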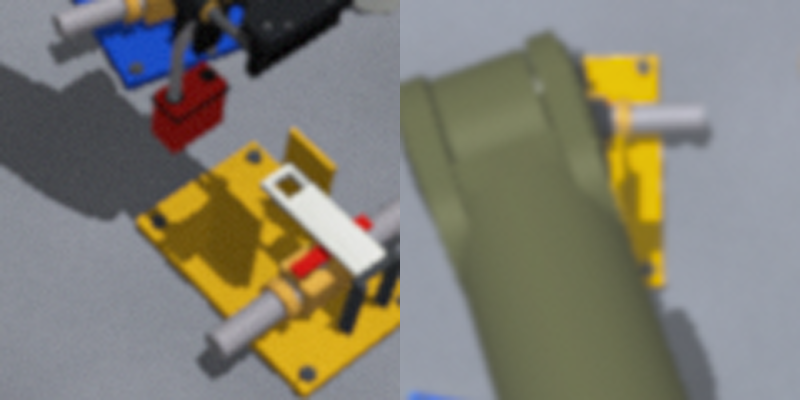

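Run:
```python
from h import *
np.set_printoptions(precision=4,suppress=True)
from scipy.optimize import least_squares
from scipy.spatial.transform import Rotation as R
a=cv2.imread('pics/s6.png')[160:205,285:330]
cv2.imwrite('pics/c7.png',cv2.resize(a,(720,720),interpolation=cv2.INTER_CUBIC)[:600])
h=cv2.cvtColor(cv2.resize(a,None,fx=8,fy=8,interpolation=cv2.INTER_CUBIC),cv2.COLOR_BGR2HSV)
m=((h[:,:,1]>130)&((h[:,:,0]<10)|(h[:,:,0]>168))).astype(np.uint8)
m=cv2.morphologyEx(m,cv2.MORPH_OPEN,np.ones((9,9),np.uint8));n,l,st,_=cv2.connectedComponentsWithStats(m);k=1+st[1:,4].argmax();m=cv2.morphologyEx((l==k).astype(np.uint8),cv2.MORPH_CLOSE,np.ones((25,25),np.uint8))
print(st[k])
from scipy.optimize import minimize
box=np.array([[x,y,z] for x in(-.014,.014) for y in(-.025,.025) for z in(-.025,.025)])
def hull(p):
    Rm=R.from_euler('zyx',[-.047,p[4],p[3]]).as_matrix()
    q=np.array([proj('scene',Rm@b+p[:3]) for b in box]); return cv2.convexHull((((q-[285,160])+.5)*8).astype(np.float32)).astype(np.int32)
def cost(p):
    k=np.zeros_like(m);cv2.fillConvexPoly(k,hull(p),1); return 1-(k&m).sum()/(k|m).sum()+ ((p[2]-.085)/.01)**2*.01+((p[0]-.4751)/.01)**2*.01
p0=np.array([.4751,.1122,.085,0,0]);print(cost(p0))
for roll in(-.1,0,.1):
    r=minimize(cost,p0+[0,0,0,roll,0],method='Nelder-Mead',options=dict(initial_simplex=np.vstack([p0+[0,0,0,roll,0]]+[p0+[0,0,0,roll,0]+d for d in np.diag([.006,.006,.006,.1,.1])]),maxiter=600));print(r.x,r.fun)
```

```text
[   85    73   176   212 22303]
0.2683717462478524
[0.472  0.1158 0.0774 0.2027 0.1504] 0.16101204206589928
[0.4715 0.1161 0.0769 0.2154 0.1576] 0.16184169930628647
[0.4748 0.1125 0.0831 0.2345 0.1849] 0.15740789855422496
```

View pics/c7.png

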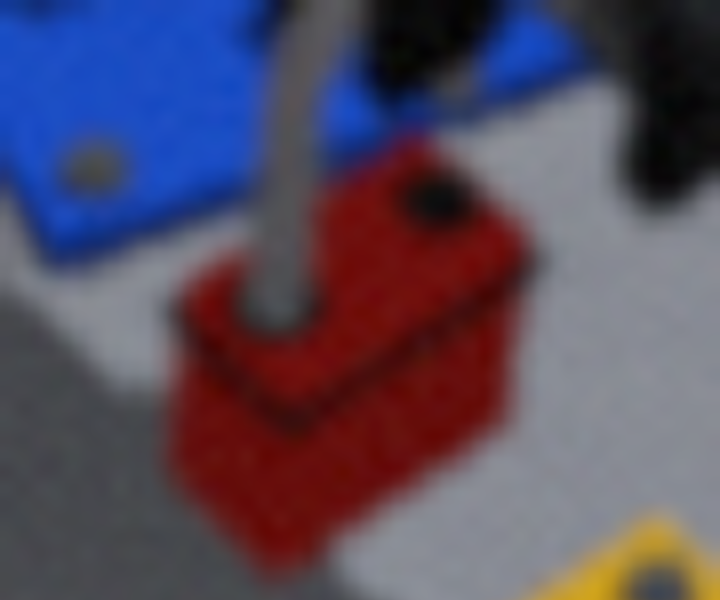

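Run:
```python
from h import *
np.set_printoptions(precision=4,suppress=True)
from scipy.optimize import least_squares
from scipy.spatial.transform import Rotation as R
S=lambda u,v:np.array([285+(u-7.5)/16,160+(v-7.5)/16])
F,B,Lf,Rt,T,D=-.014,.014,.025,-.025,.025,-.025
ob=[((178,295),(F,Rt,T)),((290,415),(B,Rt,T)),((537,248),(B,Lf,T)),((422,132),(F,Lf,T)),((280,582),(B,Rt,D)),((166,462),(F,Rt,D)),((510,428),(B,Lf,D)),((275,310),(0,-.016,.025)),((440,198),(0,.016,.025))]
def f(p):
    M=R.from_euler('zyx',[p[5],p[4],p[3]]).as_matrix()
    return np.r_[np.concatenate([proj('scene',M@np.array(b)+p[:3])-S(*o) for o,b in ob]),(p[2]-.085)/.003]
r=least_squares(f,[.475,.112,.085,0,0,-.047],loss='soft_l1');print(r.x);print(r.fun[:-1].reshape(-1,2))
```

```text
[ 0.4748  0.1131  0.0845  0.0599  0.0471 -0.0514]
[[-0.5815 -0.3996]
 [-0.0013 -0.0523]
 [ 0.7315 -0.5605]
 [ 0.277  -0.9422]
 [-0.5406  0.5736]
 [-0.6857  0.4268]
 [ 0.6348 -0.4609]
 [ 0.0641  0.5939]
 [ 0.0806  0.6584]]
```

Request:
apply_moves([
  [0, 0, 0, 0.15, -0.01, 0, 1],
  [0, 0, 0, 0.3, -0.02, -0.1, 1],
  [0, 0, 0, 0.45, -0.02, -0.2, 1],
  [0, 0, 0, 0.45, -0.02, -0.3, 1],
  [0, 0, 0, 0.45, -0.02, -0.36, 1],
  [0, 0, 0, 0.45, -0.02, -0.39, 1],
  [0, 0, 0, 0.45, -0.02, -0.41, 1],
  [0, 0, 0, 0.45, -0.02, -0.42, 1],
])

```text
time: 23.9
ee_pos: [0.519, 0.1119, 0.1864]
tool_rot: [-2.269, -2.17, -0.006]
ft_force: [0.4, -0.1, -3.8]
opening: 0.0082
```

Request:
apply_moves([
  [0, 0, 0, 0, 0, -0.005, 1],
  [0, 0, 0, 0, 0, -0.01, 1],
  [0, 0, 0, 0, 0, -0.01, 1],
])

```text
time: 24.15
ee_pos: [0.5196, 0.112, 0.1859]
tool_rot: [-2.269, -2.171, -0.008]
ft_force: [-0.6, 0.7, -4.1]
opening: 0.008
```

Request:
apply_moves([
  [0, 0, 0, 0, 0, -0.005, 1],
  [0, 0, 0, 0, 0, -0.01, 1],
  [0, 0, 0, 0, 0, -0.01, 1],
])

```text
time: 24.4
ee_pos: [0.5196, 0.1119, 0.1846]
tool_rot: [-2.269, -2.17, -0.007]
ft_force: [-2.0, 0.4, -3.2]
opening: 0.0085
```

Request:
apply_moves([
  [0, 0, 0, 0, -0.02, -0.005, 1],
  [0, 0, 0, 0, -0.02, -0.01, 1],
  [0, 0, 0, 0, -0.02, -0.01, 1],
])

```text
time: 24.65
ee_pos: [0.5195, 0.1096, 0.1834]
tool_rot: [-2.27, -2.17, -0.006]
ft_force: [0.5, -1.3, -3.3]
opening: 0.0082
```

Request:
apply_moves([
  [0, 0, 0, 0, 0, -0.005, 1],
  [0, 0, 0, 0, 0, -0.01, 1],
  [0, 0, 0, 0, 0, -0.01, 1],
])

```text
time: 24.9
ee_pos: [0.5195, 0.1098, 0.1824]
tool_rot: [-2.269, -2.17, -0.006]
ft_force: [0.2, -1.2, -3.0]
opening: 0.008
```

Request:
apply_moves([
  [0, 0, 0, 0, 0, -0.005, 1],
  [0, 0, 0, 0, 0, -0.01, 1],
  [0, 0, 0, 0, 0, -0.01, 1],
])

```text
time: 25.15
ee_pos: [0.5195, 0.1098, 0.1814]
tool_rot: [-2.269, -2.17, -0.006]
ft_force: [-0.1, 0.2, -3.7]
opening: 0.0082
```

Request:
apply_moves([
  [0, 0, 0, 0, 0, -0.005, 1],
  [0, 0, 0, 0, 0, -0.005, 1],
  [0, 0, 0, 0, 0, -0.005, 1],
])

```text
time: 25.4
ee_pos: [0.5196, 0.1098, 0.181]
tool_rot: [-2.269, -2.17, -0.007]
ft_force: [-0.2, 0.0, -3.1]
opening: 0.0083
```

Request:
apply_moves([
  [0, 0, 0, 0, 0, -0.005, 1],
  [0, 0, 0, 0, 0, -0.005, 1],
  [0, 0, 0, 0, 0, -0.005, 1],
])

```text
time: 25.65
ee_pos: [0.5198, 0.1098, 0.1808]
tool_rot: [-2.27, -2.171, -0.007]
ft_force: [-0.1, -0.1, -0.8]
opening: 0.0082
```

Request:
apply_moves([
  [0, 0, 0, 0, 0, -0.005, 1],
  [0, 0, 0, 0, 0, -0.005, 1],
  [0, 0, 0, 0, 0, -0.005, 1],
])

```text
time: 25.9
ee_pos: [0.5201, 0.1098, 0.1806]
tool_rot: [-2.27, -2.171, -0.009]
ft_force: [0.0, -0.8, 2.3]
opening: 0.0078
```

Request:
apply_moves([
  [0, 0, 0, 0, 0, 0.012, 1],
  [0, 0, 0, 0.05, 0, 0.012, 1],
  [0, 0, 0, 0.1, -0.005, 0.012, 1],
  [0, 0, 0, 0.15, -0.005, 0.012, 1],
  [0, 0, 0, 0.2, -0.01, 0.012, 1],
  [0, 0, 0, 0.25, -0.01, 0.012, 1],
  [0, 0, 0, 0.25, -0.01, 0.012, 1],
])

```text
time: 26.48
ee_pos: [0.5458, 0.1086, 0.1811]
tool_rot: [-2.271, -2.171, -0.007]
ft_force: [0.7, -0.5, -2.7]
opening: 0.0079
```

Request:
apply_moves([
  [0, 0, 0, 0.05, 0, 0, 1],
  [0, 0, 0, 0.1, -0.005, 0, 1],
  [0, 0, 0, 0.15, -0.01, 0, 1],
  [0, 0, 0, 0.2, -0.01, 0, 1],
  [0, 0, 0, 0.21, -0.01, 0, 1],
  [0, 0, 0, 0.21, -0.01, 0, 1],
])

```text
time: 26.98
ee_pos: [0.566, 0.1077, 0.1812]
tool_rot: [-2.27, -2.17, -0.006]
ft_force: [-0.6, 1.1, -3.1]
opening: 0.0081
```

```bash
python3 st2.py;  python3 - <<'E'
from h import *
a=save('scene','s8.png')[:,:,::-1];b=save('top','t8.png')[:,:,::-1]
z=lambda im,x,y,w,h:cv2.resize(im[y:y+h,x:x+w],(600,600),interpolation=cv2.INTER_CUBIC)
cv2.imwrite('pics/c8.png',z(a,290,170,75,75))
E
```

```text
26.9833 [0.566  0.1077 0.1812] [-0.7667  0.2753  0.6209  1.7968 -0.1799  1.1225 -0.1304] 0.00812915286427833 [-0.5576  1.0554 -3.0653]
[[ 0.0448  0.999   0.0022]
 [ 0.999  -0.0448  0.0036]
 [ 0.0037  0.0021 -1.    ]]
turn share [-0.0011  0.0007 -0.0003]
```

View pics/c8.png

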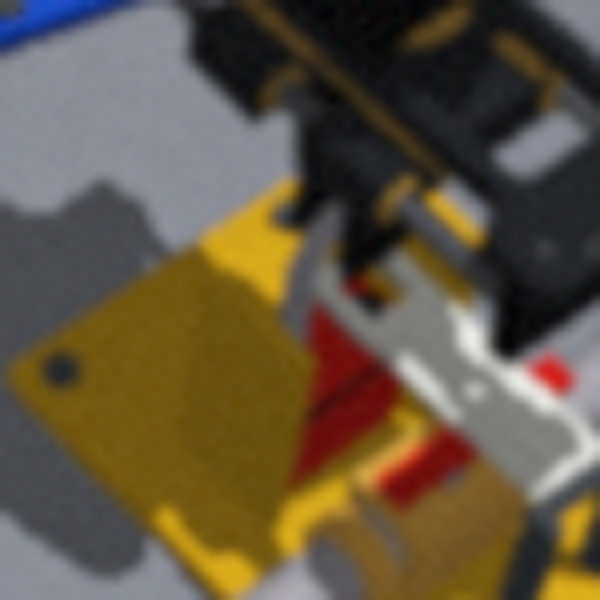

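Request:
apply_moves([
  [0, 0, 0, 0, 0, -0.01, 1],
  [0, 0, 0, 0, 0, -0.03, 1],
  [0, 0, 0, 0, 0, -0.05, 1],
  [0, 0, 0, 0, 0, -0.07, 1],
  [0, 0, 0, 0, 0, -0.09, 1],
  [0, 0, 0, 0, 0, -0.09, 1],
])

```text
time: 27.58
ee_pos: [0.5657, 0.1078, 0.1722]
tool_rot: [-2.27, -2.171, -0.007]
ft_force: [1.2, -0.2, 1.3]
opening: 0.008
```

Request:
apply_moves([
  [0, 0, 0, 0, 0, -0.02, 1],
  [0, 0, 0, 0, 0, -0.04, 1],
  [0, 0, 0, 0, 0, -0.06, 1],
  [0, 0, 0, 0, 0, -0.06, 1],
])

```text
time: 27.92
ee_pos: [0.567, 0.1077, 0.1678]
tool_rot: [2.27, 2.171, 0.011]
ft_force: [1.4, -1.0, 7.3]
opening: 0.0082
```

Request:
apply_moves([
  [0, 0, 0, 0, 0, -0.02, 1],
  [0, 0, 0, 0, 0, -0.04, 1],
  [0, 0, 0, 0, 0, -0.06, 1],
  [0, 0, 0, 0, 0, -0.06, 1],
])

```text
time: 28.25
ee_pos: [0.5671, 0.1077, 0.1618]
tool_rot: [2.27, 2.171, 0.012]
ft_force: [0.9, -1.7, 6.3]
opening: 0.0079
```

Request:
apply_moves([
  [0, 0, 0, 0, 0, -0.02, 1],
  [0, 0, 0, 0, 0, -0.04, 1],
  [0, 0, 0, 0, 0, -0.05, 1],
  [0, 0, 0, 0, 0, -0.05, 1],
])

```text
time: 28.58
ee_pos: [0.5656, 0.1079, 0.155]
tool_rot: [-2.269, -2.17, -0.007]
ft_force: [0.8, -0.3, 2.2]
opening: 0.0084
```

Request:
apply_moves([
  [0, 0, 0, 0, 0, -0.01, 1],
  [0, 0, 0, 0, 0, -0.02, 1],
  [0, 0, 0, 0, 0, -0.02, 1],
])

```text
time: 28.83
ee_pos: [0.5659, 0.1078, 0.1533]
tool_rot: [-2.27, -2.171, -0.007]
ft_force: [1.2, -1.4, 3.6]
opening: 0.0083
```

Request:
apply_moves([
  [0, 0, 0, 0, 0, -0.01, 1],
  [0, 0, 0, 0, 0, -0.015, 1],
  [0, 0, 0, 0, 0, -0.015, 1],
])

```text
time: 29.08
ee_pos: [0.5664, 0.1078, 0.1525]
tool_rot: [-2.27, -2.171, -0.009]
ft_force: [0.9, -0.2, 6.6]
opening: 0.008
```

Request:
apply_moves([
  [0, 0, 0, 0, 0, -0.01, 1],
  [0, 0, 0, 0, 0, -0.01, 1],
  [0, 0, 0, 0, 0, -0.01, 1],
])

```text
time: 29.33
ee_pos: [0.567, 0.1077, 0.1524]
tool_rot: [2.27, 2.171, 0.011]
ft_force: [1.8, -0.6, 10.6]
opening: 0.0085
```

Request:
apply_moves([
  [0, 0, 0, 0, 0, 0.02, 1],
  [0, 0, 0, 0, 0, 0.02, 1],
  [0, 0, 0, 0, 0, 0.03, 1],
  [0, 0, 0, 0, 0, 0.03, 1],
])

```text
time: 29.67
ee_pos: [0.5657, 0.1079, 0.1538]
tool_rot: [-2.269, -2.171, -0.007]
ft_force: [1.6, -1.3, 3.7]
opening: 0.0077
```

Request:
apply_moves([
  [0, 0, 0, 0, 0, 0, 0.6],
  [0, 0, 0, 0, 0, 0, 0.6],
  [0, 0, 0, 0, 0, 0, 0.6],
  [0, 0, 0, 0, 0, 0, 0.6],
  [0, 0, 0, 0, 0, 0, 0.6],
  [0, 0, 0, 0, 0, 0, 0.6],
  [0, 0, 0, 0, 0, 0.3, 0.6],
  [0, 0, 0, 0, 0, 0.7, 0.6],
  [0, 0, 0, 0, 0, 1, 0.6],
  [0, 0, 0, 0, 0, 1, 0.6],
])

```text
time: 30.5
ee_pos: [0.5688, 0.108, 0.2605]
tool_rot: [2.269, 2.169, 0.023]
ft_force: [2.4, -0.2, 0.4]
opening: 0.0348
```

Request:
apply_moves([
  [0, 0, 0, -0.4, -0.4, 0.2, 0.6],
  [0, 0, 0, -0.6, -0.8, 0.2, 0.6],
  [0, 0, 0, -0.6, -1, 0.2, 0.6],
  [0, 0, 0, -0.6, -1, 0.2, 0.6],
])

```text
time: 30.83
ee_pos: [0.5038, -0.0005, 0.2743]
tool_rot: [-2.281, -2.16, -0.006]
ft_force: [0.1, -1.5, 0.2]
opening: 0.0344
```

Request:
apply_moves([
  [0, 0, 0, 0, -0.4, 0, 0.6],
  [0, 0, 0, 0, -0.8, 0, 0.6],
  [0, 0, 0, 0, -1, 0, 0.6],
  [0, 0, 0, 0, -1, 0, 0.6],
])

```text
time: 31.17
ee_pos: [0.5048, -0.0983, 0.274]
tool_rot: [2.28, 2.161, 0.005]
ft_force: [-0.8, -0.4, -0.5]
opening: 0.0348
```

```bash
python3 st2.py;  python3 - <<'E'
from h import *
np.set_printoptions(precision=4,suppress=True)
a=save('scene','s9.png')[:,:,::-1];b=save('top','t9.png')[:,:,::-1]
z=lambda im,x,y,w,h:cv2.resize(im[y:y+h,x:x+w],(400,400),interpolation=cv2.INTER_CUBIC)
top=np.hstack([z(a,290,170,80,80),z(b,190,140,90,90)])
cv2.imwrite('pics/c9.png',np.vstack([top,np.hstack([cv2.resize(i,(266,200)) for i in(a,b)]+[np.zeros((200,268,3),np.uint8)])]))
p={n:arm.landmark_of(n,'bow')[:3] for n in('scene','top')}
print(p)
print('exp bow locked',proj('scene',[.566,.1077,.104]),proj('top',[.566,.1077,.104]),'raised',proj('scene',[.566,.1077,.130]),proj('top',[.566,.1077,.130]))
E
```

```text
31.1667 [ 0.5048 -0.0983  0.274 ] [-0.6414  0.0301  0.8068  1.8352 -0.0252  1.2831  0.1187] 0.034809957116884234 [-0.7564 -0.4032 -0.5237]
[[ 0.0535  0.9986  0.0029]
 [ 0.9986 -0.0535  0.002 ]
 [ 0.0021  0.0028 -1.    ]]
turn share [-0.0006  0.0009  0.0025]
{'scene': [{'point': [334.2, 196.2], 'conf': 0.43}], 'top': [{'point': [237.2, 189.1], 'conf': 0.52}]}
exp bow locked [332.4326 201.9213] [233.2095 190.5848] raised [333.8672 195.3177] [232.4281 188.3831]
```

View pics/c9.png

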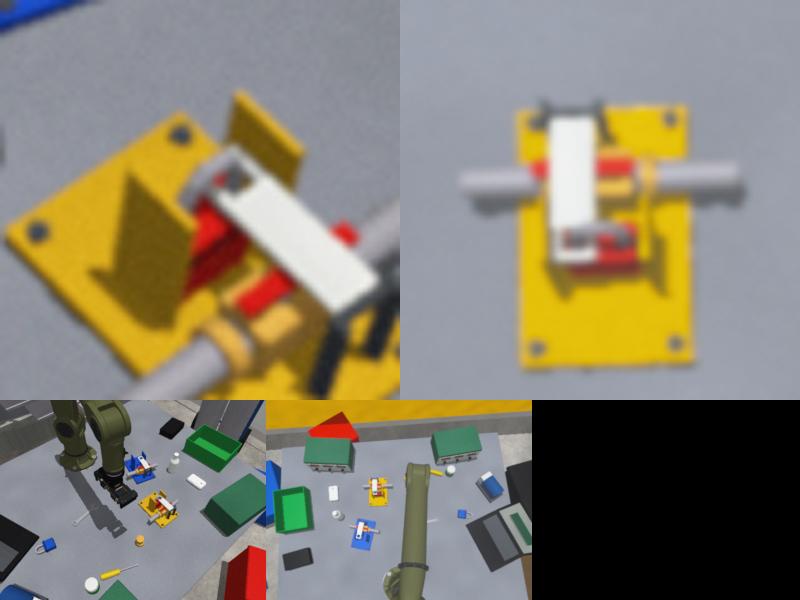

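The bow's top shows at scene pixel (333,201). The locked position predicts (332,202) and the raised one (334,195). The toe goes through the strap's eye, the strap lies flat, and the bystanders look undisturbed. Handing in.

```bash
python3 -c "
from station import arm
print(arm.hand_in())"
```

```text
the job is handed in; nothing more can be done
None
```

I folded the strap down, stood the red padlock on open bench and let go of it. Then I carried it by the bow into the bracket and pressed the shackle home. It took about 31 s of the 72 s, and I've handed the job in.

**What the last checks showed**
- **Strap:** it stopped dead at about 75 mm height under a 20 N push, which is its closed height. Both eyes lined up in the pictures.
- **Shackle:** the press force rose to about 7 N, then fell to about 2 N at 26 mm as the pawl passed, and the shackle met its stop near 28 mm.
- **After letting go:** the bow stayed down, at scene pixel (333,201). That fits locked (332,202), not raised (334,195). The toe goes through both eyes.
- **Bystanders:** nothing looked moved in the last pictures, but the arm hid parts of the bench.

**What disagreed or went wrong**
- **Bow detector:** the trained network put the bow at (334,196), which would mean raised, with a low confidence of 0.43. I went by the picture and the force record instead.
- **Wrist near its limits:** while I turned the empty gripper after standing the padlock up, the wrist went the wrong way round. Joints 3, 5 and 7 ended at their limits, with joints 3 and 7 reading about 0.002 rad beyond. The wrist force reading was about 107 N, against the 120 N limit. I backed off at once, and the padlock was still standing where I had left it.

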